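# Fetch the ink pot from the back of the bottle stand

### The job

The little ink pot stands at the closed back end of the narrow wooden stand, behind the glue bottle and the tin. Set the bottle and the tin aside upright in the shallow tray, then stand the pot in the recess of the round coaster, and only then put the bottle and the tin back upright in the stand, each in the same place where it stood at the start. Keep all three upright throughout, and leave the sanding block and the brushes where they lie.

Things in the scene. Friction and masses are not known exactly. Their poses are not given: they have to be found in the camera images.
- stand: Fixed pale wood trough, open on top and at its front (-x) end, closed at the back (+x). Origin at table height under its middle place; x to the back, y across. Floor top z 6 mm, x -85 to +102 mm; inside 58 mm wide; walls 8 mm, tops at z 51 mm. Places at x -55, 0, +55 mm, parted by thin dark lines: pot always at the back, bottle and tin before it in either order, each up to 4 mm off.
- tray: Fixed shallow plywood tray, 184 mm (its x) by 124 mm (its y), 14 mm high, walls 6 mm, floor top 6 mm above the table; origin under its centre at table height. Side area for the bottle and the tin, which fit in it together, e.g. at x = -45 and +45 mm.
- coaster: Fixed round wooden coaster, 84 mm across, 8 mm high, with a round flat recess 56 mm across whose floor is 4 mm above the table. Origin at table height under its centre. The pot's place.
- glue_bottle: Loose slim round white glue bottle with a pointed red nozzle, 41 mm across, 132 mm tall, 0.15 kg; straight body up to about 80 mm. Origin at the centre of its underside, z up. Starts in the front or middle place of the stand, its foot 6 mm above the table. Grip the body above the stand's walls, across the trough.
- tin: Loose plain steel tin, an upright cylinder 40 mm across and 100 mm tall, 0.15 kg. Origin at the centre of its underside, z up. Starts in the front or middle place of the stand, its foot 6 mm above the table. Grip the upper part above the stand's walls, across the trough.
- ink_pot: Loose small round white pot with a black rim, 36 mm across, 34 mm tall, 0.06 kg. Origin at the centre of its underside, z up. Starts in the back place of the stand, below the wall tops, foot 6 mm above the table; 11 mm to each side wall, so close the fingers along the trough (29 mm free behind it, room in front once the others are gone).
- sanding_block: Bystander: loose cork block, 56 x 86 x 27 mm, at the left of the work; origin under its centre. Leave alone.
- brush_wide: Bystander: loose flat brush with a wooden handle, 160 mm long (its y), 42 mm wide, at the left of the work; origin under its centre. Leave alone.
- brush_mid: Bystander: loose thin brush, 169 mm long (its y), 9 mm thick, lying beyond the work; origin under its centre. Leave alone.

How it is judged:
By the outcome, as a careful person would: the job done as asked, in the order asked, and still so for the second after the job is handed in, with the robot touching nothing.
It also fails if it takes over 136 s, if anything falls off the work surface, if the arm or the gripper's body presses on something with over 40 N, if the wrist force passes 120 N, or if a joint passes its speed limit or range.

### The arm

A 6-joint arm with a two-finger parallel gripper is mounted at the origin on a cart in front of the work surface, level with it; the furniture and walls round the work are solid. World frame = base frame: x ahead of the robot, y to its left, z up, the work surface at z = 0. Lengths are in m, angles in rad, forces in N, time in s.
With the tool pointing down it reaches from about 0.4 to 0.825 m from the base axis. Payload 7 kg.
Tool frame: the origin (TCP) lies at the very end of the fingers, on their centre line; the grasp point (between the pads) lies arm.grip_point_offset behind it (arm.grip_point_offset is the distance from the TCP to the grasp point, in m); z points along the fingers, y is the line along which they close (so a half turn about z gives the same grasp; the last joint's range is limited). The gripper opens to 88 mm and grips with 3 to 60 N. Pads are 19 mm wide; open, the fingers measure 130 mm over their backs; the gripper's body (78 mm by 193 mm) begins 47 mm behind the grasp point.
Start: joints at [-0.915, 0.359, 0.012, 0, -1.224, -0.288], TCP at [0.243, -0.63, 0.227] pointing down, gripper open.
Joint ranges: [-3.07, 3.07], [-1.43, 2.12], [-1.02, 1.25], [-3.03, 1.67], [-3.05, -0], [-3.03, 3.03]. Speed limits (rad/s): [2.39, 2.39, 3.01, 3.14, 3.14, 3.14].

### API

Orientations are given as [roll, pitch, yaw] about the fixed x, y, z axes, in that order (R = Rz(yaw) Ry(pitch) Rx(roll)).
In Python, from station import arm gives the robot as it stands.
- The arm moves only by the shell command python3 -m crank 'ROWS' [OPENING] [FORCE]. ROWS is JSON, a list of rows, each an object of numbers: "dx", "dy", "dz": the shift along the tool's x, y, z in cm; "wx", "wy", "wz": the turn, a rotation vector about the tool's x, y, z in degrees. A call has exactly 10 rows; each row is the pose to reach, as a shift and turn from the pose commanded when the call began, along the tool's axes at that moment; what a row does not reach only later rows make up. A row lasts 1/8 s, in which the tool goes at most 62.5 mm and 10.7 degrees, less where a joint would pass 70% of its speed; a pose out of reach is approached as far as the arm can. A call with a gripper value outside its range is refused whole. OPENING is the finger opening in cm, from 0 to 8.76, set as the call begins (- or left out, the last holds). The fingers move at their own pace and stop on an object; FORCE is the grip in N (left out, the last holds). Time passes only in rows, so rows that repeat a pose let the fingers close, or fill a call up. It gives the time, the measured TCP pose, the force, the opening and the grip force at its end, in the units of the state.
- arm.get_state(): the state, without advancing time (a new reading comes with each control period).
- arm.grab_frame(name): name is "side" or "top"; returns the picture (480x640x3 uint8, red, green, blue); there is no depth.
- arm.calibration(name): a dict with "fx", "fy", "cx", "cy" (pixels), "dist_coeffs" ([k1, k2, p1, p2, k3] as OpenCV has them; the pictures are not rectified), "world_from_camera" (4x4, takes a point from camera to world coordinates). Camera axes: x right, y down, z forward; pixel columns grow to the right and rows downward; lengths in m; the calibration is good to about 2 mm. A picture is of the moment at which its call begins. calibration takes no time and is no camera call.
- arm.job_done(): hands the job in; it is judged then, once.
Trained networks look in the newest picture that a camera, given by its name, has taken for a name from the list of things; names that differ only in an ending like _2 or _b are one class to them, and where a whole thing is asked for, a point or a joint stands for the part that bears it (a point fixed in the world has none). Each returns a list of dicts, best first, with "confidence" (0 to 1); they miss things now and then, are a little off and sometimes report something else, mostly with a low value. They report only what shows in the picture. A call takes as long as a camera call.
- arm.find_in(camera, query): "centre" ([x, y, z] in m, in world coordinates, good to about 4 mm: the middle of the surface that is visible of it).
- arm.masks_of(camera, query): "pixels" (480x640 bool, what is visible of it).
- arm.mark_of(camera, query): "centre" ([x, y, z] in m, in world coordinates, good to about 4 mm: a listed point, or the origin of a listed thing).
The state is a dict: "t": time; "q": joint angles; "qd": joint speeds; "joint_efforts": joint torques, N m; "eef_pos": TCP position; "ee_rot": TCP orientation; "force": force on the tool from outside, world axes, zero at the start; "moment": the same for the moment, N m; "width": finger opening in m; "gripper_force": force on a finger pad.
Only numpy, scipy, OpenCV 4.12 (cv2) and the standard library are available. Lean on these libraries where they do the work, as an engineer would, in place of code of your own. Each camera call takes 0.05 s, during which the arm holds its last target. There are 200 camera calls.

## Working session

There is one attempt and no reset: what is moved stays moved. The work goes in short steps, Python scripts to look and compute and a shell command to move; the robot and the scene stay as the last step left them, time stands still between calls to the robot, and variables do not carry over. Pictures are saved under pics/ and viewed, at most 14 in all, crops included, and the job is handed in when it is done.

```bash
ls; mkdir -p pics
python3 - <<'E'
from station import arm
import cv2,numpy as np
s=arm.get_state();print({k:np.round(v,4).tolist() for k,v in s.items()},arm.grip_point_offset)
for c in("side","top"):
    im=arm.grab_frame(c);cv2.imwrite(f"pics/{c}0.png",im[:,:,::-1])
    k=arm.calibration(c);print(c,np.round(k["world_from_camera"],3).tolist(),k["fx"],k["cx"],k["cy"])
    for n in("stand","tray","coaster","glue_bottle","tin","ink_pot"):
        for f in("mark_of","find_in"):
            print(c,n,f,[(np.round(d["centre"],4).tolist(),round(d["confidence"],2)) for d in getattr(arm,f)(c,n)[:2]])
E
```

```text
pics
{'t': 0.0, 'q': [-0.9149, 0.3594, 0.011, -0.0004, -1.2241, -0.2881], 'qd': [0.001, 0.0012, 0.0, -0.0019, -0.0008, -0.0013], 'joint_efforts': [0.0004, -58.2717, 29.3063, 6.9975, 0.0071, -0.0002], 'eef_pos': [0.2425, -0.6294, 0.2256], 'ee_rot': [3.1399, -0.0001, -2.7739], 'force': [0.5855, -0.1801, -0.0134], 'moment': [0.0068, -0.0367, 0.0206], 'gripper_force': 0.0, 'width': 0.0879} 0.0188
side [[0.833, -0.222, 0.506, -0.163], [-0.553, -0.349, 0.757, -1.093], [0.009, -0.911, -0.413, 0.614], [0.0, 0.0, 0.0, 1.0]] 592.6970564218275 322.04852488273013 246.3801646184799
side stand mark_of [([0.5342, -0.3463, -0.0019], 0.94), ([0.4158, 0.2356, 0.0025], 0.51)]
side stand find_in [([0.474, -0.3698, 0.0214], 0.73), ([0.4698, -0.3465, 0.0623], 0.29)]
side tray mark_of [([0.5545, 0.0669, 0.0006], 0.58)]
side tray find_in [([0.5185, 0.088, 0.0025], 0.83)]
side coaster mark_of [([0.5567, -0.1527, -0.0007], 0.49)]
side coaster find_in []
side glue_bottle mark_of [([0.4837, -0.3365, 0.0006], 0.61)]
side glue_bottle find_in [([0.468, -0.3498, 0.0668], 0.78)]
side tin mark_of [([0.5391, -0.3445, 
[... 282 characters left out ...]
8913 316.7663931265448 237.63804624921343
top stand mark_of [([0.5339, -0.3492, -0.0013], 0.83)]
top stand find_in [([0.564, -0.3534, 0.028], 0.93)]
top tray mark_of [([0.5565, 0.0695, 0.0016], 0.85)]
top tray find_in [([0.5547, 0.0679, 0.0084], 0.93)]
top coaster mark_of [([0.556, -0.1565, -0.0016], 0.56)]
top coaster find_in [([0.5522, -0.1556, 0.003], 0.95)]
top glue_bottle mark_of []
top glue_bottle find_in [([0.4769, -0.3306, 0.0839], 0.67)]
top tin mark_of [([0.5385, -0.3436, 0.0053], 0.75)]
top tin find_in [([0.5348, -0.3367, 0.0975], 0.91)]
top ink_pot mark_of [([0.5912, -0.3555, 0.007], 0.62)]
top ink_pot find_in [([0.5888, -0.3524, 0.0238], 0.55), ([0.5308, -0.3376, 0.0981], 0.32)]
```

View pics/side0.png

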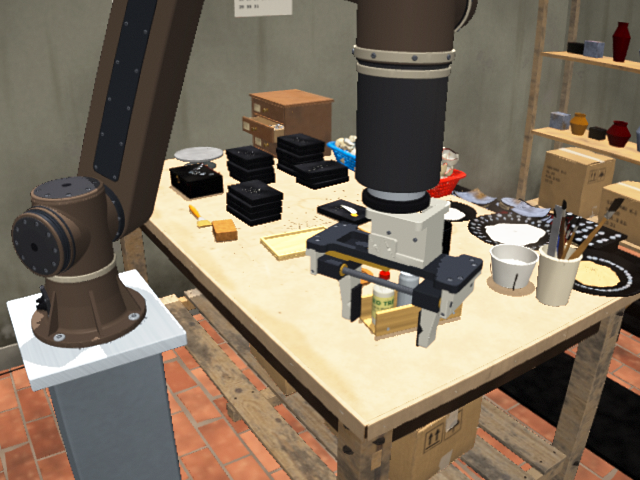

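View pics/top0.png

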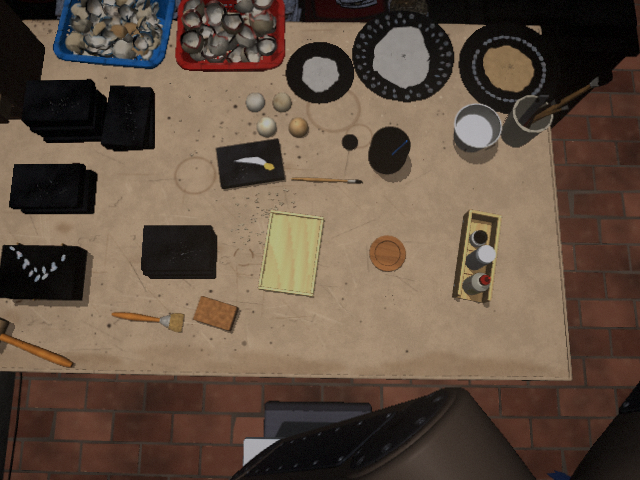

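Side: the gripper hides the stand; the bottle (385,285) and tin (405,290) show below it. Top: stand (477,257), with the bottle in front (482,282), tin in the middle (484,256) and pot at the back (480,238); coaster (388,254), tray (292,254). Next I measure the stand axis and the tops from the top view.

```bash
cat > h.py <<'E'
from station import arm
import numpy as np, cv2
from scipy.spatial.transform import Rotation as R
def K(c):
    k=arm.calibration(c); return np.array([[k["fx"],0,k["cx"]],[0,k["fy"],k["cy"]],[0,0,1.]]),np.array(k["dist_coeffs"]),np.array(k["world_from_camera"])
def rays(c,px):
    A,d,T=K(c); n=cv2.undistortPoints(np.array(px,float).reshape(-1,1,2),A,d)[:,0]
    return T[:3,3],np.c_[n,np.ones(len(n))]@T[:3,:3].T
def plane(c,px,z):
    o,r=rays(c,px); return o+r*((z-o[2])/r[:,2])[:,None]
def proj(c,P):
    A,d,T=K(c); W=np.linalg.inv(T); return cv2.projectPoints(np.array(P,float).reshape(-1,3),cv2.Rodrigues(W[:3,:3])[0],W[:3,3],A,d)[0][:,0]
def tri(ca,pa,cb,pb):
    o1,r1=rays(ca,[pa]);o2,r2=rays(cb,[pb]);A=np.c_[r1[0],-r2[0]];s=np.linalg.lstsq(A,o2-o1,rcond=None)[0]
    a,b=o1+s[0]*r1[0],o2+s[1]*r2[0];return (a+b)/2,np.linalg.norm(a-b)
def go(grip,yaw,tilt=0,off=None):
    """rows target for grasp point at grip (m), tool yaw deg, tilt deg about tool y; tilt>0 leans body to +tool x"""
    s=arm.get_state();R0=R.from_euler("xyz",s["ee_rot"]);R1=R.from_euler("z",yaw,degrees=True)*R.from_euler("x",180,degrees=True)*R.from_euler("y",-tilt,degrees=True)
    p=np.array(grip)+arm.grip_point_offset*R1.as_matrix()[:,2]
    d=R0.inv().apply(p-s["eef_pos"])*100; w=np.degrees((R0.inv()*R1).as_rotvec())
    print("d cm",np.round(d,2),"w deg",np.round(w,1),"tcp->",np.round(p,4),"bodydir",np.round(-R1.as_matrix()[:,2],2)); return d,w
E
python3 - <<'E'
from h import *
im=arm.grab_frame("top")
for n,z in(("stand",.051),("tray",.014),("coaster",.008)):
    m=arm.masks_of("top",n)
    if not m: print(n,"none"); continue
    m=m[0]["pixels"].astype(np.uint8); c=max(cv2.findContours(m,0,2)[0],key=cv2.contourArea)[:,0]
    P=plane("top",c,z)[:,:2]; print(n,cv2.minAreaRect((P*1000).astype(np.float32)),m.sum())
    cv2.drawContours(im,[c[:,None]],-1,(255,0,0),1) if n=="x" else 0
x=im[200:310,440:515]; cv2.imwrite("pics/c1.png",cv2.resize(x,None,fx=5,fy=5,interpolation=cv2.INTER_CUBIC)[:,:,::-1])
y=im[200:310,250:420]; cv2.imwrite("pics/c2.png",cv2.resize(y,None,fx=4,fy=4,interpolation=cv2.INTER_CUBIC)[:,:,::-1])
E
```

```text
stand ((544.062255859375, -344.1883239746094), (88.60758209228516, 205.18165588378906), 79.38739013671875) 2389
tray ((550.900146484375, 68.1623306274414), (125.5067138671875, 186.90286254882812), 83.03369903564453) 4453
coaster ((555.1453857421875, -150.9580078125), (82.02206420898438, 81.23258972167969), 89.62313842773438) 1035
```

View pics/c1.png

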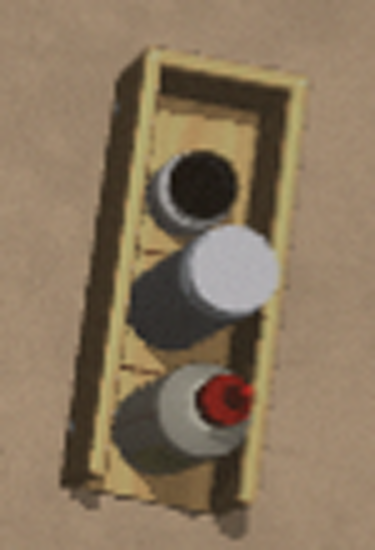

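The crop (×5, offset 440,200) shows these top-image positions: pot lid (480.6,237.2), tin top (486.8,254), red nozzle (485,279.5), and stand top outer corners (470.4,209.6), (501.4,216), (490,300), (460,297).

```bash
python3 - <<'E'
from h import *
c=plane("top",[(470.4,209.6),(501.4,216),(490,300),(460,297)],.051);print(np.round(c,4).tolist())
for a,b in((0,3),(1,2),):
    v=c[a]-c[b];print(np.degrees(np.arctan2(v[1],v[0])),np.linalg.norm(v))
print("pot",plane("top",[(480.6,237.2)],.040),"tin",plane("top",[(486.8,254)],.106),"nozzle",plane("top",[(489,278.5)],.135))
# hypothesise stand pose from items on axis
E
python3 - <<'E'
from h import *
# candidate stand pose check overlay
im=arm.grab_frame("top");big=cv2.resize(im[200:310,440:515],None,fx=5,fy=5,interpolation=cv2.INTER_CUBIC)
from h import *
O=np.array([.5342,-.3475,0]);y=np.radians(-10.5);M=R.from_euler("z",y).as_matrix()
f=lambda P:O+np.array(P)@M.T
def dl(P,col):
    q=((proj("top",f(P))-[440,200]+.5)*5-.5).round().astype(np.int32);cv2.polylines(big,[q],True,col,1)
dl([[-.085,-.037,.051],[.110,-.037,.051],[.110,.037,.051],[-.085,.037,.051]],(255,0,0))
dl([[-.085,-.029,.006],[.102,-.029,.006],[.102,.029,.006],[-.085,.029,.006]],(0,255,0))
t=np.linspace(0,2*np.pi,40)
circ=lambda x,r,z:np.c_[x+r*np.cos(t),r*np.sin(t),0*t+z]
for x,r,z in((.055,.018,.04),(0,.02,.106),(-.055,.0205,.006),(0,.02,.006)): dl(circ(x,r,z),(0,0,255))
cv2.imwrite("pics/c3.png",big[:,:,::-1])
E
```

```text
[[0.647, -0.3334, 0.051], [0.6332, -0.4023, 0.051], [0.4455, -0.3662, 0.051], [0.4512, -0.3015, 0.051]]
-9.260849633915155 0.1983586436509076
-10.888528324732494 0.19116954578058268
pot [[ 0.58650855 -0.35645813  0.04      ]] tin [[ 0.53570515 -0.34671124  0.106     ]] nozzle [[ 0.47991817 -0.33896862  0.135     ]]
```

View pics/c3.png

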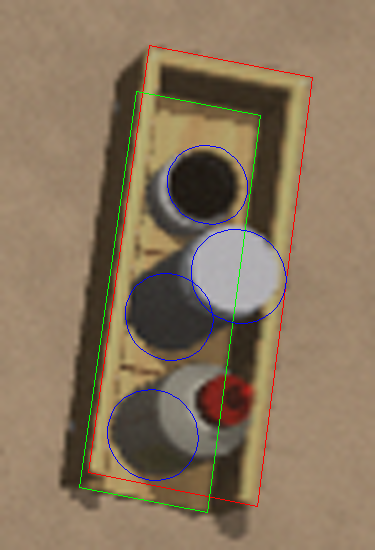

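Run:
```python
from h import *
b=np.array([.481,-.3375,.080]);y=np.radians(-10.5);bd=np.array([-np.sin(np.radians(40))*np.cos(y),-np.sin(np.radians(40))*np.sin(y),np.cos(np.radians(40))])
go(b+.13*bd,169.5,40)
```

```text
d cm [-26.66  22.45   6.14] w deg [ 11.  -39.   30.3] tcp-> [ 0.4107 -0.3245  0.1652] bodydir [-0.63  0.12  0.77]
```

```bash
python3 -m crank '[{"dx":-3,"dy":2.5,"dz":0.3,"wx":1.2,"wy":-4.3,"wz":3.4},{"dx":-6,"dy":5,"dz":0.6,"wx":2.4,"wy":-8.6,"wz":6.8},{"dx":-9,"dy":7.5,"dz":1.2,"wx":3.6,"wy":-13,"wz":10},{"dx":-12,"dy":10,"dz":2,"wx":4.8,"wy":-17,"wz":13.5},{"dx":-15,"dy":12.5,"dz":3,"wx":6,"wy":-21.5,"wz":17},{"dx":-18,"dy":15,"dz":4,"wx":7.2,"wy":-26,"wz":20},{"dx":-21,"dy":17.5,"dz":5,"wx":8.5,"wy":-30.5,"wz":24},{"dx":-24,"dy":20,"dz":5.6,"wx":9.8,"wy":-35,"wz":27},{"dx":-26.7,"dy":22.4,"dz":6.1,"wx":11,"wy":-39,"wz":30.3},{"dx":-26.7,"dy":22.4,"dz":6.1,"wx":11,"wy":-39,"wz":30.3}]' 8.7 25
python3 - <<'E'
from h import *
im=arm.grab_frame("side");cv2.imwrite("pics/s1.png",im[:,:,::-1])
for n in("glue_bottle","tin","ink_pot"):
  for c in("side","top"):
    if c=="top" and n=="glue_bottle": arm.grab_frame("top")
    print(c,n,[(np.round(d["centre"],4).tolist(),round(d["confidence"],2)) for d in arm.mark_of(c,n)[:1]])
b=np.array([.481,-.3375,.080]);go(b,169.5,40)
E
```

```text
t: 2.8
eef_pos: [0.4106, -0.3221, 0.1649]
ee_rot: [3.139, 0.699, 2.958]
force: [0.4, 0.1, 0.6]
width: 0.0866
gripper_force: 0.0
side glue_bottle [([0.4822, -0.3369, -0.0008], 0.58)]
top glue_bottle [([0.4824, -0.3387, 0.0026], 0.76)]
side tin [([0.5393, -0.3428, 0.0034], 0.6)]
top tin [([0.5358, -0.3439, 0.0074], 0.67)]
side ink_pot [([0.5911, -0.3493, 0.0076], 0.55)]
top ink_pot [([0.5891, -0.3565, 0.0081], 0.62)]
d cm [ 0.09  0.1  12.99] w deg [-0.   0.  -0.1] tcp-> [ 0.4929 -0.3397  0.0656] bodydir [-0.63  0.12  0.77]
```

View pics/s1.png

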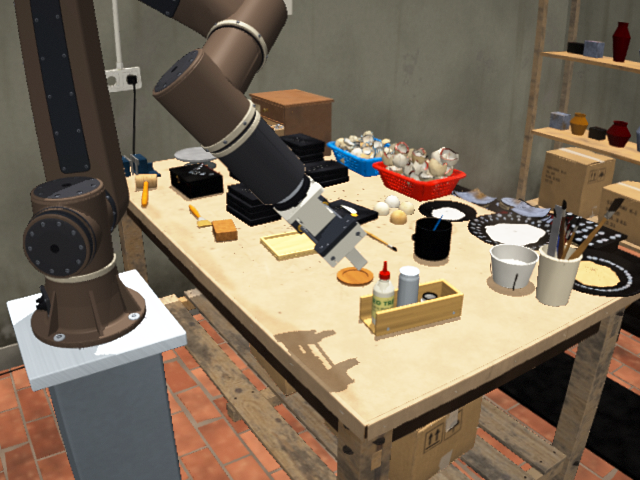

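Side view: the bottle (384,290, nozzle tip 384,263), tin (409,268 top) and pot lid (430,295) are all clear. I check the TCP projection and triangulate the heights.

Run:
```python
from h import *
print(proj("side",[arm.get_state()["eef_pos"]]), proj("top",[arm.get_state()["eef_pos"]]))
print("tin top",tri("top",(486.8,254),"side",(409,269.5)));print("pot",tri("top",(480.6,237.2),"side",(430,295.5)));print("noz",tri("top",(489,278.5),"side",(384.5,263)))
im=arm.grab_frame("side");x=im[240:350,310:480];cv2.imwrite("pics/s2.png",cv2.resize(x,None,fx=4,fy=4,interpolation=cv2.INTER_CUBIC)[:,:,::-1])
print(proj("side",[[.482,-.338,.006],[.482,-.338,.086],[.482,-.338,.138]]))
```

```text
[[350.28340728 253.71879608]] [[489.06003628 311.50284496]]
tin top (array([ 0.53592342, -0.34636286,  0.10876259]), np.float64(0.00177046899012853))
pot (array([ 0.58766677, -0.35717858,  0.04095434]), np.float64(0.0032157988110109643))
noz (array([ 0.48026764, -0.33931589,  0.13455708]), np.float64(0.0006674642871817481))
[[380.99129292 321.8644855 ]
 [383.22427395 285.67959901]
 [384.70368302 260.89059486]]
```

View pics/s2.png

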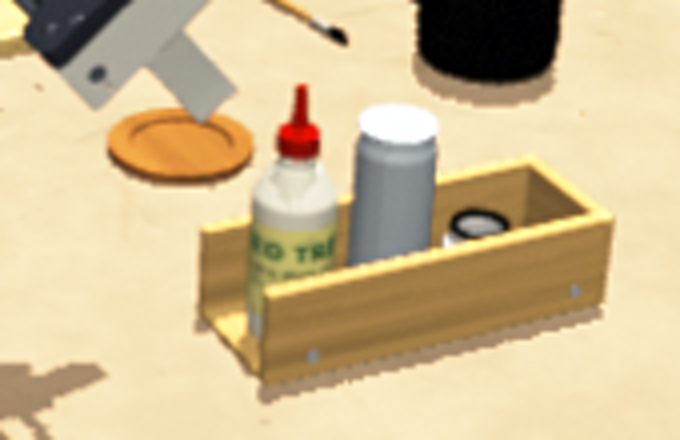

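```bash
python3 -m crank '[{"dz":2,"dx":0.1,"dy":0.1},{"dz":4,"dx":0.1,"dy":0.1},{"dz":6,"dx":0.1,"dy":0.1},{"dz":8,"dx":0.1,"dy":0.1},{"dz":9.5,"dx":0.1,"dy":0.1},{"dz":11,"dx":0.1,"dy":0.1},{"dz":12,"dx":0.1,"dy":0.1},{"dz":12.6,"dx":0.1,"dy":0.1},{"dz":13,"dx":0.1,"dy":0.1},{"dz":13,"dx":0.1,"dy":0.1}]'
python3 - <<'E'
from h import *
im=arm.grab_frame("side");x=im[200:350,270:470];cv2.imwrite("pics/s3.png",cv2.resize(x,None,fx=4,fy=4,interpolation=cv2.INTER_CUBIC)[:,:,::-1])
E
```

```text
$[0]: bad value
```

View pics/s3.png

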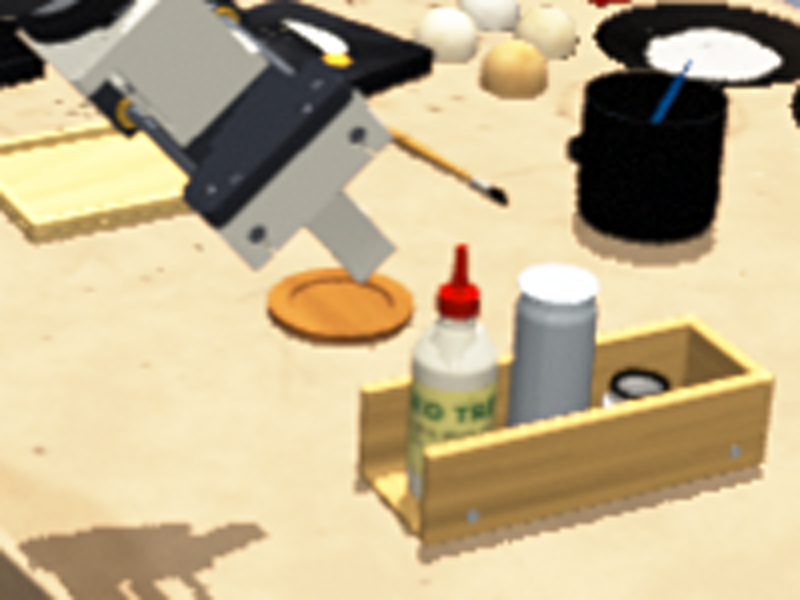

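The call was refused and nothing moved; the gripper is unchanged at (350,250). Probably all six keys are needed.

```bash
python3 -m crank '[{"dx":0.1,"dy":0.1,"dz":2,"wx":0,"wy":0,"wz":0},{"dx":0.1,"dy":0.1,"dz":4,"wx":0,"wy":0,"wz":0},{"dx":0.1,"dy":0.1,"dz":6,"wx":0,"wy":0,"wz":0},{"dx":0.1,"dy":0.1,"dz":8,"wx":0,"wy":0,"wz":0},{"dx":0.1,"dy":0.1,"dz":9.5,"wx":0,"wy":0,"wz":0},{"dx":0.1,"dy":0.1,"dz":11,"wx":0,"wy":0,"wz":0},{"dx":0.1,"dy":0.1,"dz":12,"wx":0,"wy":0,"wz":0},{"dx":0.1,"dy":0.1,"dz":12.6,"wx":0,"wy":0,"wz":0},{"dx":0.1,"dy":0.1,"dz":13,"wx":0,"wy":0,"wz":0},{"dx":0.1,"dy":0.1,"dz":13,"wx":0,"wy":0,"wz":0}]' 8.7 25
python3 - <<'E'
from h import *
im=arm.grab_frame("side");x=im[200:350,270:470];cv2.imwrite("pics/s4.png",cv2.resize(x,None,fx=4,fy=4,interpolation=cv2.INTER_CUBIC)[:,:,::-1])
E
```

```text
t: 4.55
eef_pos: [0.4929, -0.339, 0.0654]
ee_rot: [3.141, 0.699, 2.957]
force: [0.4, 0.1, 0.0]
width: 0.0871
gripper_force: 0.0
```

View pics/s4.png

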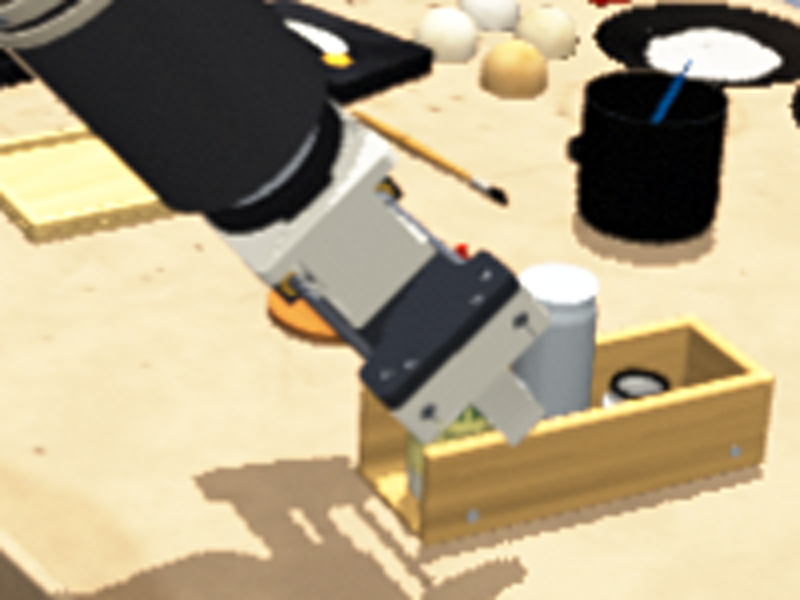

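The fingers straddle the bottle above the wall (tip 515,440 in the crop) and the nozzle is clear. Closing.

```bash
python3 -m crank '[{"dx":0,"dy":0,"dz":0,"wx":0,"wy":0,"wz":0},{"dx":0,"dy":0,"dz":0,"wx":0,"wy":0,"wz":0},{"dx":0,"dy":0,"dz":0,"wx":0,"wy":0,"wz":0},{"dx":0,"dy":0,"dz":0,"wx":0,"wy":0,"wz":0},{"dx":0,"dy":0,"dz":0,"wx":0,"wy":0,"wz":0},{"dx":0,"dy":0,"dz":0,"wx":0,"wy":0,"wz":0},{"dx":0,"dy":0,"dz":0,"wx":0,"wy":0,"wz":0},{"dx":0,"dy":0,"dz":0,"wx":0,"wy":0,"wz":0},{"dx":0,"dy":0,"dz":0,"wx":0,"wy":0,"wz":0},{"dx":0,"dy":0,"dz":0,"wx":0,"wy":0,"wz":0}]' 3.5 30
python3 - <<'E'
from h import *
s=arm.get_state();print(np.round(s["eef_pos"],4).tolist(),np.round(s["ee_rot"],4).tolist(),s["width"])
# lift 8cm vertical in tool axes, then over tray
R0=R.from_euler("xyz",s["ee_rot"]);off=R0.as_matrix()[:,2]
g=s["eef_pos"]-arm.grip_point_offset*off;print("grip",g)
print("up10",R0.inv().apply([0,0,.10])*100)
# tray yaw
ty=-7;M=R.from_euler("z",ty,degrees=True).as_matrix();T=np.array([.5545,.0685,0])
for sx in(-.045,.045):
    p=T+M@[sx,0,0];print(sx,p)
E
```

```text
t: 5.85
eef_pos: [0.4929, -0.339, 0.0654]
ee_rot: [3.141, 0.699, 2.958]
force: [-0.3, -0.4, -0.7]
width: 0.04
gripper_force: 30.0
[0.4929, -0.339, 0.0654] [3.1409, 0.6986, 2.9575] 0.0400163149244761
grip [ 0.48105359 -0.33675043  0.0798011 ]
up10 [-6.43178144e+00  5.28653055e-03 -7.65716394e+00]
-0.045 [0.50983542 0.07398412 0.        ]
0.045 [0.59916458 0.06301588 0.        ]
```

```bash
python3 -m crank '[{"dx":-0.65,"dy":0,"dz":-0.77,"wx":0,"wy":0,"wz":0},{"dx":-1.3,"dy":0,"dz":-1.54,"wx":0,"wy":0,"wz":0},{"dx":-2.6,"dy":0,"dz":-3.08,"wx":0,"wy":0,"wz":0},{"dx":-3.9,"dy":0,"dz":-4.62,"wx":0,"wy":0,"wz":0},{"dx":-5.2,"dy":0,"dz":-6.16,"wx":0,"wy":0,"wz":0},{"dx":-6.5,"dy":0,"dz":-7.7,"wx":0,"wy":0,"wz":0},{"dx":-7.1,"dy":0,"dz":-8.4,"wx":0,"wy":0,"wz":0},{"dx":-7.1,"dy":0,"dz":-8.4,"wx":0,"wy":0,"wz":0},{"dx":-7.1,"dy":0,"dz":-8.4,"wx":0,"wy":0,"wz":0},{"dx":-7.1,"dy":0,"dz":-8.4,"wx":0,"wy":0,"wz":0}]' 3.5 30
python3 - <<'E'
from h import *
go([.599,.063,.180],169.5,40)
im=arm.grab_frame("side");x=im[150:350,250:500];cv2.imwrite("pics/s5.png",cv2.resize(x,None,fx=3,fy=3,interpolation=cv2.INTER_CUBIC)[:,:,::-1])
E
```

```text
t: 7.1
eef_pos: [0.4929, -0.339, 0.1745]
ee_rot: [3.14, 0.697, 2.957]
force: [-0.2, -0.1, -1.7]
width: 0.0404
gripper_force: 30.0
d cm [-2.68 41.46  3.47] w deg [ 0.  -0.  -0.1] tcp-> [0.6109 0.0608 0.1656] bodydir [-0.63  0.12  0.77]
```

View pics/s5.png

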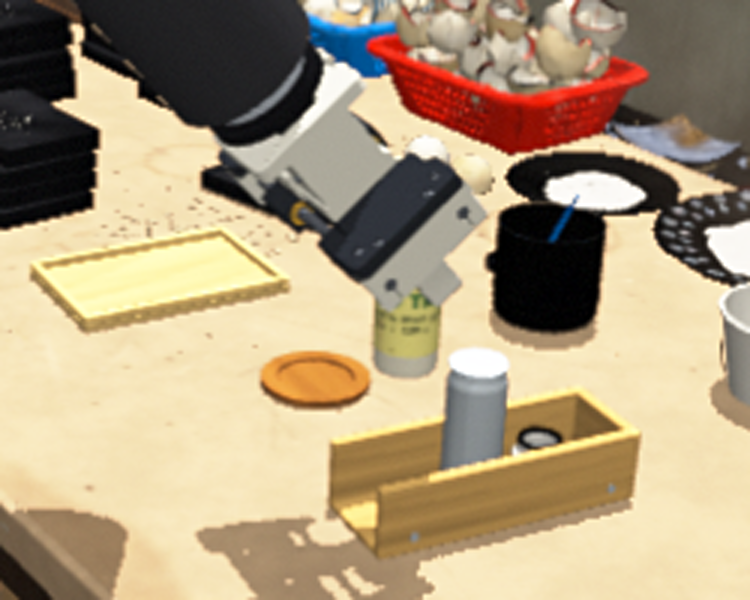

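The bottle hangs upright (bottom at 405,365 in the crop) and clears the stand. Carrying it to the tray.

```bash
python3 -m crank '[{"dx":-0.1,"dy":2,"dz":0.1,"wx":0,"wy":0,"wz":0},{"dx":-0.4,"dy":6,"dz":0.4,"wx":0,"wy":0,"wz":0},{"dx":-0.7,"dy":11.5,"dz":0.9,"wx":0,"wy":0,"wz":0},{"dx":-1.1,"dy":17.5,"dz":1.4,"wx":0,"wy":0,"wz":0},{"dx":-1.5,"dy":23.5,"dz":1.9,"wx":0,"wy":0,"wz":0},{"dx":-1.9,"dy":29.5,"dz":2.4,"wx":0,"wy":0,"wz":0},{"dx":-2.3,"dy":35,"dz":2.9,"wx":0,"wy":0,"wz":0},{"dx":-2.6,"dy":39,"dz":3.3,"wx":0,"wy":0,"wz":0},{"dx":-2.7,"dy":41,"dz":3.5,"wx":0,"wy":0,"wz":0},{"dx":-2.7,"dy":41.5,"dz":3.5,"wx":0,"wy":0,"wz":0}]' 3.5 30
python3 - <<'E'
from h import *
go([.599,.063,.0805],169.5,40)
arm.grab_frame("top");print([(np.round(d["centre"],4).tolist(),round(d["confidence"],2)) for d in arm.mark_of("top","tray")[:1]])
E
```

```text
t: 8.4
eef_pos: [0.5813, -0.0404, 0.2476]
ee_rot: [3.132, 0.639, 2.98]
force: [0.7, 0.1, -0.7]
width: 0.0399
gripper_force: 30.0
d cm [ 9.78 10.32 15.44] w deg [ 1.3 -3.4  1. ] tcp-> [0.6109 0.0608 0.0661] bodydir [-0.63  0.12  0.77]
[]
```

The path bulged because a joint limit slowed it; let it catch up.

Run:
```python
from h import *
s=arm.get_state();print(np.round(s["q"],3),np.round(s["qd"],3))
arm.grab_frame("top");s=arm.get_state();print(np.round(s["q"],3),np.round(s["qd"],3),s["eef_pos"],s["ee_rot"])
go([.599,.063,.18],169.5,40)
```

```text
[ 0.185 -0.137 -1.016  1.188 -0.205 -3.03 ] [-0.074  0.011 -0.002  0.051  0.049 -0.002]
[ 0.182 -0.136 -1.016  1.189 -0.204 -3.03 ] [-0.057  0.008 -0.003  0.021  0.016 -0.001] [ 0.58127247 -0.03779889  0.24754721] [3.12910809 0.63889175 2.98245569]
d cm [ 3.79 10.11  7.52] w deg [ 1.6 -3.4  1.1] tcp-> [0.6109 0.0608 0.1656] bodydir [-0.63  0.12  0.77]
```

q6 is at its limit and q5 near zero (wrist singular). Fix: move outward first so the wrist opens, then yaw the held bottle about the vertical so the gripper leans sideways at the tray.

Run:
```python
from h import *
go([.69,-.04,.24],169.5,40)
```

```text
d cm [-8.31  1.37  8.92] w deg [ 1.6 -3.4  1.1] tcp-> [ 0.7019 -0.0422  0.2256] bodydir [-0.63  0.12  0.77]
```

```bash
python3 -m crank '[{"dx":-0.8,"dy":0.1,"dz":0.9,"wx":0,"wy":0,"wz":0},{"dx":-1.8,"dy":0.3,"dz":2,"wx":0,"wy":0,"wz":0},{"dx":-3,"dy":0.5,"dz":3.2,"wx":0.2,"wy":-0.5,"wz":0.1},{"dx":-4.2,"dy":0.7,"dz":4.5,"wx":0.5,"wy":-1,"wz":0.3},{"dx":-5.4,"dy":0.9,"dz":5.8,"wx":0.8,"wy":-1.8,"wz":0.5},{"dx":-6.6,"dy":1.1,"dz":7.1,"wx":1.2,"wy":-2.6,"wz":0.8},{"dx":-7.6,"dy":1.3,"dz":8.2,"wx":1.4,"wy":-3,"wz":1},{"dx":-8.3,"dy":1.4,"dz":8.9,"wx":1.6,"wy":-3.4,"wz":1.1},{"dx":-8.3,"dy":1.4,"dz":8.9,"wx":1.6,"wy":-3.4,"wz":1.1},{"dx":-8.3,"dy":1.4,"dz":8.9,"wx":1.6,"wy":-3.4,"wz":1.1}]' 3.5 30
python3 - <<'E'
from h import *
s=arm.get_state();print(np.round(s["q"],3),s["eef_pos"],s["ee_rot"])
go([.69,-.04,.24],169.5,40)
go([.69,-.04,.24],-115,40)
E
```

```text
t: 9.8
eef_pos: [0.703, -0.05, 0.2519]
ee_rot: [3.138, 0.644, 2.962]
force: [-0.7, 0.1, -1.6]
width: 0.04
gripper_force: 30.0
[ 0.113  0.07  -0.816  1.228 -0.181 -3.03 ] [ 0.70296678 -0.05004178  0.25186256] [3.1382265  0.64356452 2.96153574]
d cm [1.77 0.75 1.96] w deg [ 0.3 -3.1  0.1] tcp-> [ 0.7019 -0.0422  0.2256] bodydir [-0.63  0.12  0.77]
d cm [2.5  1.92 1.42] w deg [-46.7  -2.6 -59. ] tcp-> [ 0.6951 -0.029   0.2256] bodydir [-0.27 -0.58  0.77]
```

```bash
python3 -m crank '[{"dx":0,"dy":0,"dz":0,"wx":-2.3,"wy":0,"wz":-3},{"dx":0,"dy":0,"dz":0,"wx":-6,"wy":-0.2,"wz":-7.5},{"dx":0,"dy":0,"dz":0,"wx":-11,"wy":-0.5,"wz":-14},{"dx":0,"dy":0,"dz":0,"wx":-16,"wy":-0.8,"wz":-20.5},{"dx":0,"dy":0,"dz":0,"wx":-21,"wy":-1,"wz":-27},{"dx":0,"dy":0,"dz":0,"wx":-26,"wy":-1.3,"wz":-33},{"dx":0,"dy":0,"dz":0,"wx":-31,"wy":-1.6,"wz":-39},{"dx":0,"dy":0,"dz":0,"wx":-36,"wy":-2,"wz":-45.5},{"dx":0,"dy":0,"dz":0,"wx":-41,"wy":-2.3,"wz":-52},{"dx":0,"dy":0,"dz":0,"wx":-46.7,"wy":-2.6,"wz":-59}]' 3.5 30
python3 - <<'E'
from h import *
s=arm.get_state();print(np.round(s["q"],3),s["eef_pos"],s["ee_rot"])
go([.69,-.04,.24],-115,40)
E
```

```text
t: 11.05
eef_pos: [0.703, -0.0487, 0.2537]
ee_rot: [3.14, 0.666, -2.372]
force: [0.3, -0.5, -2.5]
width: 0.04
gripper_force: 30.0
[-0.104  0.232 -0.04  -0.63  -0.937 -0.409] [ 0.70295734 -0.04873334  0.25367296] [ 3.14022944  0.66613914 -2.37187662]
d cm [1.1  1.96 2.71] w deg [-13.1  -1.8 -16.2] tcp-> [ 0.6951 -0.029   0.2256] bodydir [-0.27 -0.58  0.77]
```

Wrist is now comfortable (q5 −0.94). On to the spot above the tray.

Run:
```python
from h import *
go([.599,.063,.150],-115,40)
arm.grab_frame("top");print([(np.round(d["centre"],4).tolist(),round(d["confidence"],2)) for d in arm.mark_of("top","tray")[:1]])
```

```text
d cm [ 6.16 15.68 10.19] w deg [-13.1  -1.8 -16.2] tcp-> [0.6041 0.074  0.1356] bodydir [-0.27 -0.58  0.77]
[([0.557, 0.0699, 0.0027], 0.65)]
```

```bash
python3 -m crank '[{"dx":0.3,"dy":0.8,"dz":0.5,"wx":-0.7,"wy":-0.1,"wz":-0.8},{"dx":1,"dy":2.4,"dz":1.6,"wx":-2,"wy":-0.3,"wz":-2.5},{"dx":1.8,"dy":4.7,"dz":3.1,"wx":-4,"wy":-0.5,"wz":-5},{"dx":2.8,"dy":7,"dz":4.6,"wx":-6,"wy":-0.8,"wz":-7.4},{"dx":3.7,"dy":9.4,"dz":6.1,"wx":-8,"wy":-1.1,"wz":-9.8},{"dx":4.6,"dy":11.8,"dz":7.7,"wx":-10,"wy":-1.4,"wz":-12.3},{"dx":5.4,"dy":13.8,"dz":9,"wx":-11.6,"wy":-1.6,"wz":-14.3},{"dx":5.9,"dy":15,"dz":9.8,"wx":-12.6,"wy":-1.8,"wz":-15.6},{"dx":6.2,"dy":15.7,"dz":10.2,"wx":-13.1,"wy":-1.8,"wz":-16.2},{"dx":6.2,"dy":15.7,"dz":10.2,"wx":-13.1,"wy":-1.8,"wz":-16.2}]' 3.5 30
python3 - <<'E'
from h import *
s=arm.get_state();print(np.round(s["q"],3))
go([.599,.063,.0805],-115,40)
im=arm.grab_frame("side");x=im[150:330,200:440];cv2.imwrite("pics/s6.png",cv2.resize(x,None,fx=3,fy=3,interpolation=cv2.INTER_CUBIC)[:,:,::-1])
E
```

```text
t: 12.4
eef_pos: [0.6039, 0.0739, 0.1337]
ee_rot: [3.137, 0.695, -2.017]
force: [0.1, -0.3, -0.6]
width: 0.0397
gripper_force: 30.0
[-0.03   0.289 -0.228 -0.825 -0.926  0.057]
d cm [ 4.32 -0.03  5.21] w deg [-0.1 -0.2 -0.5] tcp-> [0.6041 0.074  0.0661] bodydir [-0.27 -0.58  0.77]
```

View pics/s6.png

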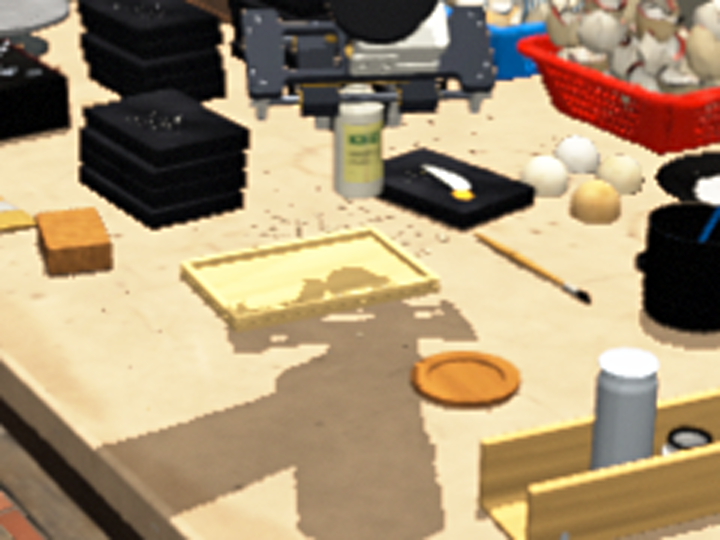

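The bottle is upright over the back half of the tray (bottom at 358,190 in the crop). Lowering.

```bash
python3 -m crank '[{"dx":0.5,"dy":0,"dz":0.6,"wx":0,"wy":0,"wz":0},{"dx":1.2,"dy":0,"dz":1.5,"wx":0,"wy":0,"wz":0},{"dx":2,"dy":0,"dz":2.4,"wx":0,"wy":0,"wz":0},{"dx":2.7,"dy":0,"dz":3.2,"wx":0,"wy":0,"wz":0},{"dx":3.3,"dy":0,"dz":4,"wx":0,"wy":0,"wz":0},{"dx":3.7,"dy":0,"dz":4.5,"wx":0,"wy":-0.1,"wz":-0.2},{"dx":4,"dy":0,"dz":4.85,"wx":0,"wy":-0.2,"wz":-0.4},{"dx":4.2,"dy":0,"dz":5.05,"wx":-0.1,"wy":-0.2,"wz":-0.5},{"dx":4.3,"dy":0,"dz":5.2,"wx":-0.1,"wy":-0.2,"wz":-0.5},{"dx":4.3,"dy":0,"dz":5.2,"wx":-0.1,"wy":-0.2,"wz":-0.5}]' 3.5 30
```

```text
t: 13.7
eef_pos: [0.6048, 0.0736, 0.0665]
ee_rot: [-3.139, 0.699, -2.006]
force: [-0.2, 0.7, -0.6]
width: 0.0399
gripper_force: 30.0
```

```bash
python3 -m crank '[{"dx":0.03,"dy":0,"dz":0.03,"wx":0,"wy":0,"wz":0},{"dx":0.05,"dy":0,"dz":0.06,"wx":0,"wy":0,"wz":0},{"dx":0.07,"dy":0,"dz":0.08,"wx":0,"wy":0,"wz":0},{"dx":0.08,"dy":0,"dz":0.1,"wx":0,"wy":0,"wz":0},{"dx":0.08,"dy":0,"dz":0.1,"wx":0,"wy":0,"wz":0},{"dx":0.08,"dy":0,"dz":0.1,"wx":0,"wy":0,"wz":0},{"dx":0.08,"dy":0,"dz":0.1,"wx":0,"wy":0,"wz":0},{"dx":0.08,"dy":0,"dz":0.1,"wx":0,"wy":0,"wz":0},{"dx":0.08,"dy":0,"dz":0.1,"wx":0,"wy":0,"wz":0},{"dx":0.08,"dy":0,"dz":0.1,"wx":0,"wy":0,"wz":0}]' 3.5 30
python3 -m crank '[{"dx":0,"dy":0,"dz":0,"wx":0,"wy":0,"wz":0},{"dx":0,"dy":0,"dz":0,"wx":0,"wy":0,"wz":0},{"dx":0,"dy":0,"dz":0,"wx":0,"wy":0,"wz":0},{"dx":0,"dy":0,"dz":0,"wx":0,"wy":0,"wz":0},{"dx":0,"dy":0,"dz":0,"wx":0,"wy":0,"wz":0},{"dx":0,"dy":0,"dz":-1,"wx":0,"wy":0,"wz":0},{"dx":0,"dy":0,"dz":-3,"wx":0,"wy":0,"wz":0},{"dx":0,"dy":0,"dz":-6,"wx":0,"wy":0,"wz":0},{"dx":0,"dy":0,"dz":-10,"wx":0,"wy":0,"wz":0},{"dx":0,"dy":0,"dz":-14,"wx":0,"wy":0,"wz":0}]' 7 30
python3 - <<'E'
from h import *
s=arm.get_state();print(np.round(s["q"],3))
im=arm.grab_frame("side");x=im[150:330,200:440];cv2.imwrite("pics/s7.png",cv2.resize(x,None,fx=3,fy=3,interpolation=cv2.INTER_CUBIC)[:,:,::-1])
for c in("side","top"):
    if c=="top":arm.grab_frame("top")
    for n in("glue_bottle","tin"):print(c,n,[(np.round(d["centre"],4).tolist(),round(d["confidence"],2)) for d in arm.mark_of(c,n)[:1]])
go([.536,-.346,.20],169.5,0)
go([.536,-.346,.080],169.5,0)
E
```

```text
t: 14.95
eef_pos: [0.6049, 0.0736, 0.0654]
ee_rot: [-3.139, 0.699, -2.005]
force: [-0.5, 0.0, 4.3]
width: 0.0401
gripper_force: 30.0
t: 16.2
eef_pos: [0.5657, -0.0095, 0.1744]
ee_rot: [-3.138, 0.699, -2.005]
force: [0.4, -1.1, -0.2]
width: 0.0699
gripper_force: 0.0
[-0.195  0.229 -0.213 -0.784 -1.083  0.126]
side glue_bottle [([0.6008, 0.0636, 0.0008], 0.71)]
side tin [([0.5457, -0.3431, 0.0075], 0.96)]
top glue_bottle [([0.6021, 0.0599, 0.0027], 0.86)]
top tin []
d cm [ 23.85 -11.57 -21.2 ] w deg [26.2 34.1 72.2] tcp-> [ 0.536  -0.346   0.1812] bodydir [-0. -0.  1.]
d cm [ 31.58 -11.55 -12.01] w deg [26.2 34.1 72.2] tcp-> [ 0.536  -0.346   0.0612] bodydir [-0. -0.  1.]
```

View pics/s7.png

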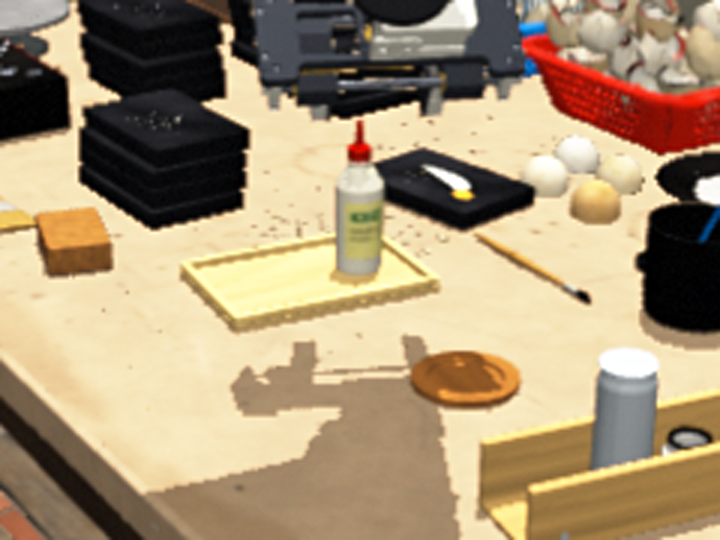

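The bottle stands upright in the tray (358,270 in the crop). Next the tin: reorient to vertical above it.

```bash
python3 -m crank '[{"dx":1,"dy":-0.5,"dz":-1,"wx":1.3,"wy":1.7,"wz":3.6},{"dx":3,"dy":-1.5,"dz":-2.7,"wx":4,"wy":5.2,"wz":11},{"dx":6,"dy":-2.9,"dz":-5.3,"wx":6.6,"wy":8.6,"wz":18},{"dx":9,"dy":-4.4,"dz":-8,"wx":9.6,"wy":12.5,"wz":26.5},{"dx":12,"dy":-5.8,"dz":-10.7,"wx":12.8,"wy":16.6,"wz":35},{"dx":15,"dy":-7.3,"dz":-13.3,"wx":16,"wy":20.8,"wz":44},{"dx":18,"dy":-8.7,"dz":-16,"wx":19,"wy":24.8,"wz":52.5},{"dx":21,"dy":-10.2,"dz":-18.7,"wx":22,"wy":28.7,"wz":60.7},{"dx":23,"dy":-11.2,"dz":-20.4,"wx":24.7,"wy":32,"wz":68},{"dx":23.9,"dy":-11.6,"dz":-21.2,"wx":26.2,"wy":34.1,"wz":72.2}]' 8.7 30
python3 - <<'E'
from h import *
arm.grab_frame("side")
s=arm.get_state();print(np.round(s["q"],3),s["eef_pos"],s["ee_rot"])
go([.536,-.346,.20],169.5,0)
go([.536,-.346,.080],169.5,0)
E
```

```text
t: 17.75
eef_pos: [0.5365, -0.3469, 0.1794]
ee_rot: [-3.14, -0.005, 2.956]
force: [0.0, 0.7, -1.4]
width: 0.087
gripper_force: 0.0
[-0.268  0.336 -0.135  0.003 -1.106 -1.492] [ 0.53673086 -0.34740749  0.17903097] [-3.13908057 -0.00644027  2.95401297]
d cm [ 0.1   0.12 -0.22] w deg [-0.1 -0.4 -0.2] tcp-> [ 0.536  -0.346   0.1812] bodydir [-0. -0.  1.]
d cm [ 0.02  0.15 11.78] w deg [-0.1 -0.4 -0.2] tcp-> [ 0.536  -0.346   0.0612] bodydir [-0. -0.  1.]
```

```bash
python3 -m crank '[{"dx":0.05,"dy":0.1,"dz":1,"wx":-0.1,"wy":-0.4,"wz":-0.2},{"dx":0.05,"dy":0.15,"dz":2.5,"wx":-0.1,"wy":-0.4,"wz":-0.2},{"dx":0.05,"dy":0.15,"dz":4,"wx":-0.1,"wy":-0.4,"wz":-0.2},{"dx":0.05,"dy":0.15,"dz":5.5,"wx":-0.1,"wy":-0.4,"wz":-0.2},{"dx":0.05,"dy":0.15,"dz":7.5,"wx":-0.1,"wy":-0.4,"wz":-0.2},{"dx":0.05,"dy":0.15,"dz":9.2,"wx":-0.1,"wy":-0.4,"wz":-0.2},{"dx":0.05,"dy":0.15,"dz":10.6,"wx":-0.1,"wy":-0.4,"wz":-0.2},{"dx":0.05,"dy":0.15,"dz":11.5,"wx":-0.1,"wy":-0.4,"wz":-0.2},{"dx":0.05,"dy":0.15,"dz":11.8,"wx":-0.1,"wy":-0.4,"wz":-0.2},{"dx":0.05,"dy":0.15,"dz":11.8,"wx":-0.1,"wy":-0.4,"wz":-0.2}]' 8.7 30
python3 -m crank '[{"dx":0,"dy":0,"dz":0,"wx":0,"wy":0,"wz":0},{"dx":0,"dy":0,"dz":0,"wx":0,"wy":0,"wz":0},{"dx":0,"dy":0,"dz":0,"wx":0,"wy":0,"wz":0},{"dx":0,"dy":0,"dz":0,"wx":0,"wy":0,"wz":0},{"dx":0,"dy":0,"dz":0,"wx":0,"wy":0,"wz":0},{"dx":0,"dy":0,"dz":0,"wx":0,"wy":0,"wz":0},{"dx":0,"dy":0,"dz":0,"wx":0,"wy":0,"wz":0},{"dx":0,"dy":0,"dz":0,"wx":0,"wy":0,"wz":0},{"dx":0,"dy":0,"dz":0,"wx":0,"wy":0,"wz":0},{"dx":0,"dy":0,"dz":0,"wx":0,"wy":0,"wz":0}]' 3.5 30
python3 - <<'E'
from h import *
s=arm.get_state();print(np.round(s["q"],3),np.round(s["eef_pos"],4),np.round(s["ee_rot"],4))
E
```

```text
t: 19.05
eef_pos: [0.5365, -0.345, 0.0631]
ee_rot: [3.14, 0.007, 2.963]
force: [0.1, 1.1, 0.0]
width: 0.0869
gripper_force: 0.0
t: 20.3
eef_pos: [0.5364, -0.3449, 0.063]
ee_rot: [3.14, 0.006, 2.963]
force: [-0.1, 0.3, 0.2]
width: 0.0392
gripper_force: 30.0
[-0.267  0.438 -0.273 -0.003 -0.854 -1.48 ] [ 0.5364 -0.3449  0.063 ] [3.1399 0.0064 2.9629]
```

```bash
python3 -m crank '[{"dx":0,"dy":0,"dz":-0.8,"wx":0,"wy":0,"wz":0},{"dx":0,"dy":0,"dz":-2.2,"wx":0,"wy":0,"wz":0},{"dx":0,"dy":0,"dz":-4,"wx":0,"wy":0,"wz":0},{"dx":0,"dy":0,"dz":-6,"wx":0,"wy":0,"wz":0},{"dx":0,"dy":0,"dz":-8,"wx":0,"wy":0,"wz":0},{"dx":0,"dy":0,"dz":-9.5,"wx":0,"wy":0,"wz":0},{"dx":0,"dy":0,"dz":-10.5,"wx":0,"wy":0,"wz":0},{"dx":0,"dy":0,"dz":-11,"wx":0,"wy":0,"wz":0},{"dx":0,"dy":0,"dz":-11,"wx":0,"wy":0,"wz":0},{"dx":0,"dy":0,"dz":-11,"wx":0,"wy":0,"wz":0}]' 3.5 30
python3 - <<'E'
from h import *
arm.grab_frame("side")
go([.511,.074,.162],169.5,0)
E
```

```text
t: 21.55
eef_pos: [0.5353, -0.3448, 0.1722]
ee_rot: [3.14, 0.005, 2.963]
force: [0.1, -0.4, -1.6]
width: 0.039
gripper_force: 30.0
d cm [ 9.85 40.78  2.93] w deg [0.1 0.3 0.3] tcp-> [0.511  0.074  0.1432] bodydir [-0. -0.  1.]
```

```bash
python3 -m crank '[{"dx":0.4,"dy":1.5,"dz":0,"wx":0,"wy":0,"wz":0},{"dx":1.2,"dy":5,"dz":0,"wx":0,"wy":0,"wz":0},{"dx":2.4,"dy":10,"dz":0,"wx":0,"wy":0,"wz":0},{"dx":3.7,"dy":15.5,"dz":0,"wx":0,"wy":0,"wz":0},{"dx":5,"dy":21,"dz":0.5,"wx":0,"wy":0,"wz":0},{"dx":6.4,"dy":26.5,"dz":1,"wx":0,"wy":0.1,"wz":0.1},{"dx":7.7,"dy":32,"dz":1.5,"wx":0,"wy":0.2,"wz":0.2},{"dx":8.9,"dy":37,"dz":2,"wx":0,"wy":0.3,"wz":0.3},{"dx":9.6,"dy":40,"dz":2.5,"wx":0,"wy":0.3,"wz":0.3},{"dx":9.8,"dy":40.8,"dz":2.9,"wx":0,"wy":0.3,"wz":0.3}]' 3.5 30
python3 - <<'E'
from h import *
im=arm.grab_frame("top");cv2.imwrite("pics/t8.png",im[190:310,230:420][:,:,::-1].repeat(4,0).repeat(4,1))
s=arm.get_state();print(np.round(s["q"],3))
go([.511,.074,.0818],169.5,0)
E
```

```text
t: 22.85
eef_pos: [0.5113, 0.0761, 0.1438]
ee_rot: [3.14, 0.001, 2.96]
force: [-0.2, -0.6, -1.0]
width: 0.039
gripper_force: 30.0
[ 5.270e-01  1.720e-01 -4.500e-01 -1.000e-03 -9.480e-01 -2.279e+00]
d cm [-0.01 -0.19  8.03] w deg [0.1 0.  0.1] tcp-> [0.511 0.074 0.063] bodydir [-0. -0.  1.]
```

View pics/t8.png

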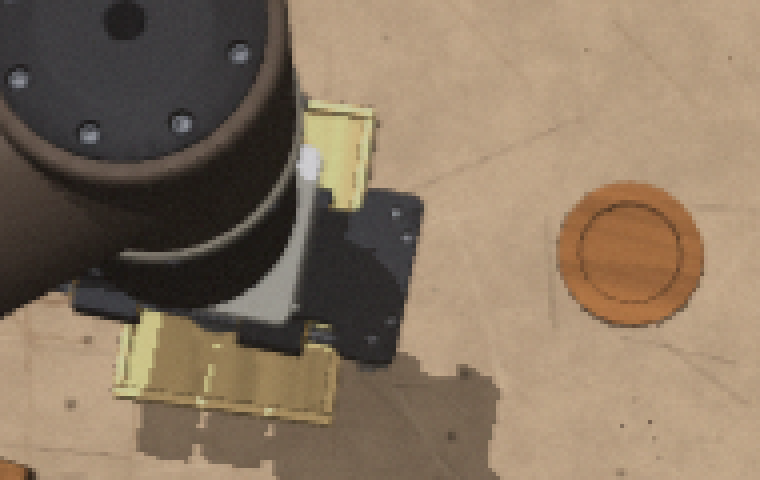

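The coaster is clear at (387,253) in the full image, and the gripper is over the tray's front half. Lowering the tin.

```bash
python3 -m crank '[{"dx":0,"dy":-0.1,"dz":0.8,"wx":0,"wy":0,"wz":0},{"dx":0,"dy":-0.2,"dz":2.2,"wx":0,"wy":0,"wz":0},{"dx":0,"dy":-0.2,"dz":3.8,"wx":0,"wy":0,"wz":0},{"dx":0,"dy":-0.2,"dz":5.2,"wx":0,"wy":0,"wz":0},{"dx":0,"dy":-0.2,"dz":6.4,"wx":0,"wy":0,"wz":0},{"dx":0,"dy":-0.2,"dz":7.2,"wx":0,"wy":0,"wz":0},{"dx":0,"dy":-0.2,"dz":7.6,"wx":0,"wy":0,"wz":0},{"dx":0,"dy":-0.2,"dz":7.85,"wx":0,"wy":0,"wz":0},{"dx":0,"dy":-0.2,"dz":8,"wx":0,"wy":0,"wz":0},{"dx":0,"dy":-0.2,"dz":8.05,"wx":0,"wy":0,"wz":0}]' 3.5 30
```

```text
t: 24.15
eef_pos: [0.5118, 0.0723, 0.0637]
ee_rot: [3.14, 0.001, 2.958]
force: [-0.1, 0.5, -1.5]
width: 0.0395
gripper_force: 30.0
```

Down another ~0.8 mm, then release and rise.

```bash
python3 -m crank '[{"dx":0,"dy":0,"dz":0.04,"wx":0,"wy":0,"wz":0},{"dx":0,"dy":0,"dz":0.08,"wx":0,"wy":0,"wz":0},{"dx":0,"dy":0,"dz":0.08,"wx":0,"wy":0,"wz":0},{"dx":0,"dy":0,"dz":0.08,"wx":0,"wy":0,"wz":0},{"dx":0,"dy":0,"dz":0.08,"wx":0,"wy":0,"wz":0},{"dx":0,"dy":0,"dz":0.08,"wx":0,"wy":0,"wz":0},{"dx":0,"dy":0,"dz":0.08,"wx":0,"wy":0,"wz":0},{"dx":0,"dy":0,"dz":0.08,"wx":0,"wy":0,"wz":0},{"dx":0,"dy":0,"dz":0.08,"wx":0,"wy":0,"wz":0},{"dx":0,"dy":0,"dz":0.08,"wx":0,"wy":0,"wz":0}]' 3.5 30
python3 -m crank '[{"dx":0,"dy":0,"dz":0,"wx":0,"wy":0,"wz":0},{"dx":0,"dy":0,"dz":0,"wx":0,"wy":0,"wz":0},{"dx":0,"dy":0,"dz":0,"wx":0,"wy":0,"wz":0},{"dx":0,"dy":0,"dz":0,"wx":0,"wy":0,"wz":0},{"dx":0,"dy":0,"dz":0,"wx":0,"wy":0,"wz":0},{"dx":0,"dy":0,"dz":-1,"wx":0,"wy":0,"wz":0},{"dx":0,"dy":0,"dz":-3,"wx":0,"wy":0,"wz":0},{"dx":0,"dy":0,"dz":-6,"wx":0,"wy":0,"wz":0},{"dx":0,"dy":0,"dz":-10,"wx":0,"wy":0,"wz":0},{"dx":0,"dy":0,"dz":-13,"wx":0,"wy":0,"wz":0}]' 7 30
python3 - <<'E'
from h import *
s=arm.get_state();print(np.round(s["q"],3))
im=arm.grab_frame("top")
for c in("side","top"):
    im=arm.grab_frame(c)
    for n in("glue_bottle","tin","ink_pot"):print(c,n,[(np.round(d["centre"],4).tolist(),round(d["confidence"],2)) for d in arm.mark_of(c,n)[:1]])
go([.588,-.3555,.15],-100.5,0)
E
```

```text
t: 25.4
eef_pos: [0.5118, 0.0722, 0.0629]
ee_rot: [3.14, 0.001, 2.958]
force: [-0.1, 0.0, 6.3]
width: 0.0392
gripper_force: 30.0
t: 26.65
eef_pos: [0.5118, 0.072, 0.1953]
ee_rot: [3.139, 0.003, 2.958]
force: [0.1, 1.0, 0.5]
width: 0.0699
gripper_force: 0.0
[ 0.52   0.12  -0.381 -0.    -1.066 -2.274]
side glue_bottle [([0.6021, 0.0644, 0.0029], 0.81)]
side tin [([0.5205, 0.0715, 0.0056], 0.65)]
side ink_pot [([0.5925, -0.351, 0.0099], 0.68)]
top glue_bottle []
top tin [([0.5091, 0.073, 0.0071], 0.53)]
top ink_pot [([0.5899, -0.3571, 0.0056], 0.83)]
d cm [-15.39 -40.6    6.04] w deg [  0.   0. -90.] tcp-> [ 0.588  -0.3555  0.1312] bodydir [ 0. -0.  1.]
```

The bottle and tin both stand in the tray. Moving to the pot with the fingers turned along the trough.

```bash
python3 -m crank '[{"dx":-0.6,"dy":-1.6,"dz":0,"wx":0,"wy":0,"wz":-4},{"dx":-1.8,"dy":-5,"dz":0,"wx":0,"wy":0,"wz":-12},{"dx":-3.4,"dy":-9,"dz":0,"wx":0,"wy":0,"wz":-21},{"dx":-5.3,"dy":-14,"dz":0,"wx":0,"wy":0,"wz":-31},{"dx":-7.2,"dy":-19,"dz":0,"wx":0,"wy":0,"wz":-41.5},{"dx":-9.1,"dy":-24,"dz":1,"wx":0,"wy":0,"wz":-52},{"dx":-11,"dy":-29,"dz":2.5,"wx":0,"wy":0,"wz":-62.5},{"dx":-12.9,"dy":-34,"dz":4,"wx":0,"wy":0,"wz":-73},{"dx":-14.5,"dy":-38.2,"dz":5,"wx":0,"wy":0,"wz":-83},{"dx":-15.4,"dy":-40.6,"dz":6,"wx":0,"wy":0,"wz":-90}]' 4.3 30
python3 - <<'E'
from h import *
arm.grab_frame("side");s=arm.get_state();print(np.round(s["q"],3))
m=[np.array(arm.mark_of(c,"ink_pot")[0]["centre"]) if arm.mark_of(c,"ink_pot") else None for c in("side",)];print(m)
go([.589,-.356,.095],-100.5,0)
E
```

```text
t: 28.35
eef_pos: [0.5882, -0.3576, 0.1302]
ee_rot: [3.14, 0.002, -1.751]
force: [-0.1, 0.0, -0.1]
width: 0.0431
gripper_force: 0.0
[-0.267  0.451 -0.076 -0.002 -1.046  0.092]
[array([ 0.5889, -0.3492,  0.0052])]
d cm [-0.04 -0.14  5.37] w deg [ 0.1  0.1 -0.2] tcp-> [ 0.589  -0.356   0.0762] bodydir [ 0. -0.  1.]
```

```bash
python3 -m crank '[{"dx":0,"dy":-0.1,"dz":0.8,"wx":0,"wy":0,"wz":0},{"dx":0,"dy":-0.1,"dz":2,"wx":0,"wy":0,"wz":0},{"dx":0,"dy":-0.1,"dz":3.5,"wx":0,"wy":0,"wz":0},{"dx":0,"dy":-0.1,"dz":5,"wx":0,"wy":0,"wz":0},{"dx":0,"dy":-0.1,"dz":6.2,"wx":0,"wy":0,"wz":0},{"dx":0,"dy":-0.1,"dz":7,"wx":0,"wy":0,"wz":0},{"dx":0,"dy":-0.1,"dz":7.3,"wx":0,"wy":0,"wz":0},{"dx":0,"dy":-0.1,"dz":7.3,"wx":0,"wy":0,"wz":0},{"dx":0,"dy":-0.1,"dz":7.3,"wx":0,"wy":0,"wz":0},{"dx":0,"dy":-0.1,"dz":7.3,"wx":0,"wy":0,"wz":0}]' 4.3 30
python3 - <<'E'
from h import *
im=arm.grab_frame("side");x=im[225:345,350:490];x=cv2.resize(x,None,fx=5,fy=5,interpolation=cv2.INTER_CUBIC)
t=np.linspace(0,2*np.pi,40);c=np.array([.589,-.356,.04])
q=(proj("side",np.c_[c[0]+.018*np.cos(t),c[1]+.018*np.sin(t),0*t+.04])-[350,225])*5+2
cv2.polylines(x,[q.astype(np.int32)],True,(0,0,255),1)
cv2.imwrite("pics/s9.png",x[:,:,::-1]);print(arm.get_state()["eef_pos"])
E
```

```text
t: 29.75
eef_pos: [0.59, -0.3555, 0.0597]
ee_rot: [-3.14, 0.002, -1.755]
force: [0.2, 0.1, -0.7]
width: 0.0432
gripper_force: 0.0
[ 0.58999606 -0.35543136  0.05962304]
```

View pics/s9.png

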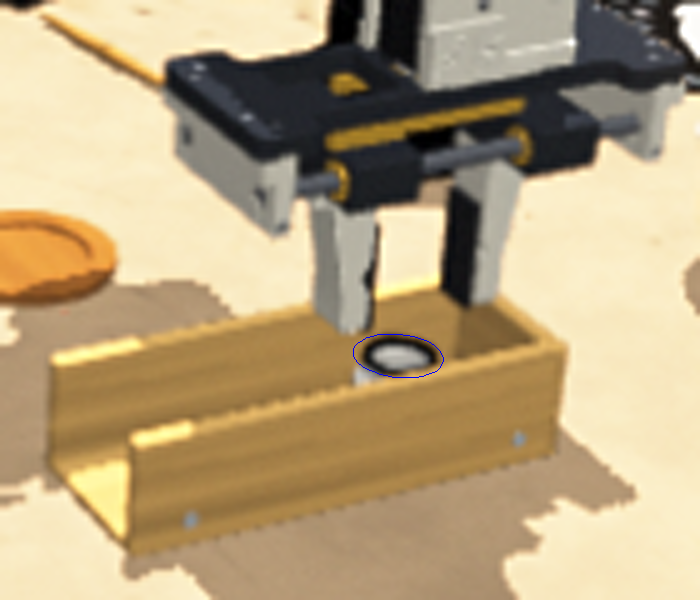

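The blue ring (pot estimate) coincides with the pot lid at (400,356) in the crop, and the fingers straddle it along the trough. Shifting 1 mm forward and descending gently.

```bash
python3 -m crank '[{"dx":0,"dy":0.1,"dz":0,"wx":0,"wy":0,"wz":0},{"dx":0,"dy":0.1,"dz":0.3,"wx":0,"wy":0,"wz":0},{"dx":0,"dy":0.1,"dz":0.6,"wx":0,"wy":0,"wz":0},{"dx":0,"dy":0.1,"dz":0.9,"wx":0,"wy":0,"wz":0},{"dx":0,"dy":0.1,"dz":1.2,"wx":0,"wy":0,"wz":0},{"dx":0,"dy":0.1,"dz":1.4,"wx":0,"wy":0,"wz":0},{"dx":0,"dy":0.1,"dz":1.6,"wx":0,"wy":0,"wz":0},{"dx":0,"dy":0.1,"dz":1.8,"wx":0,"wy":0,"wz":0},{"dx":0,"dy":0.1,"dz":2,"wx":0,"wy":0,"wz":0},{"dx":0,"dy":0.1,"dz":2.2,"wx":0,"wy":0,"wz":0}]' 4.3 30
```

```text
t: 31.05
eef_pos: [0.5889, -0.3552, 0.0371]
ee_rot: [-3.14, 0.002, -1.755]
force: [0.5, 0.3, -0.3]
width: 0.0429
gripper_force: 0.0
```

```bash
python3 -m crank '[{"dx":0,"dy":0,"dz":0.3,"wx":0,"wy":0,"wz":0},{"dx":0,"dy":0,"dz":0.6,"wx":0,"wy":0,"wz":0},{"dx":0,"dy":0,"dz":0.9,"wx":0,"wy":0,"wz":0},{"dx":0,"dy":0,"dz":1.2,"wx":0,"wy":0,"wz":0},{"dx":0,"dy":0,"dz":1.5,"wx":0,"wy":0,"wz":0},{"dx":0,"dy":0,"dz":1.8,"wx":0,"wy":0,"wz":0},{"dx":0,"dy":0,"dz":2.1,"wx":0,"wy":0,"wz":0},{"dx":0,"dy":0,"dz":2.4,"wx":0,"wy":0,"wz":0},{"dx":0,"dy":0,"dz":2.5,"wx":0,"wy":0,"wz":0},{"dx":0,"dy":0,"dz":2.5,"wx":0,"wy":0,"wz":0}]' 4.3 30
python3 -m crank '[{"dx":0,"dy":0,"dz":0,"wx":0,"wy":0,"wz":0},{"dx":0,"dy":0,"dz":0,"wx":0,"wy":0,"wz":0},{"dx":0,"dy":0,"dz":0,"wx":0,"wy":0,"wz":0},{"dx":0,"dy":0,"dz":0,"wx":0,"wy":0,"wz":0},{"dx":0,"dy":0,"dz":0,"wx":0,"wy":0,"wz":0},{"dx":0,"dy":0,"dz":0,"wx":0,"wy":0,"wz":0},{"dx":0,"dy":0,"dz":0,"wx":0,"wy":0,"wz":0},{"dx":0,"dy":0,"dz":0,"wx":0,"wy":0,"wz":0},{"dx":0,"dy":0,"dz":0,"wx":0,"wy":0,"wz":0},{"dx":0,"dy":0,"dz":0,"wx":0,"wy":0,"wz":0}]' 3 15
```

```text
t: 32.3
eef_pos: [0.5888, -0.3551, 0.0121]
ee_rot: [-3.141, 0.002, -1.755]
force: [0.1, -0.4, -0.1]
width: 0.0427
gripper_force: 0.0
t: 33.55
eef_pos: [0.589, -0.3551, 0.0123]
ee_rot: [-3.14, 0.002, -1.755]
force: [0.1, -0.2, 1.3]
width: 0.035
gripper_force: 15.0
```

```bash
python3 -m crank '[{"dx":0,"dy":0,"dz":-0.5,"wx":0,"wy":0,"wz":0},{"dx":0,"dy":0,"dz":-1.5,"wx":0,"wy":0,"wz":0},{"dx":0,"dy":0,"dz":-3,"wx":0,"wy":0,"wz":0},{"dx":0,"dy":0,"dz":-4.5,"wx":0,"wy":0,"wz":0},{"dx":0,"dy":0,"dz":-6,"wx":0,"wy":0,"wz":0},{"dx":0,"dy":0,"dz":-7.5,"wx":0,"wy":0,"wz":0},{"dx":0,"dy":0,"dz":-8.5,"wx":0,"wy":0,"wz":0},{"dx":0,"dy":0,"dz":-9,"wx":0,"wy":0,"wz":0},{"dx":0,"dy":0,"dz":-9,"wx":0,"wy":0,"wz":0},{"dx":0,"dy":0,"dz":-9,"wx":0,"wy":0,"wz":0}]' 3 15
python3 - <<'E'
from h import *
print(plane("top",[(387.3,253.1)],.008))
for c in("top","side"):
    arm.grab_frame(c);m=arm.masks_of(c,"coaster")
    if m:
        u=max(cv2.findContours(m[0]["pixels"].astype(np.uint8),0,2)[0],key=cv2.contourArea)[:,0];P=plane(c,u,.008 if c=="top" else .006)[:,:2]
        print(c,m[0]["confidence"],cv2.minAreaRect((P*1000).astype(np.float32)))
    print([(np.round(d["centre"],4).tolist(),round(d["confidence"],2)) for d in arm.mark_of(c,"coaster")[:1]],[(np.round(d["centre"],4).tolist(),round(d["confidence"],2)) for d in arm.mark_of(c,"ink_pot")[:1]])
go([.556,-.1535,.10],-100.5,0)
E
```

```text
t: 34.8
eef_pos: [0.5884, -0.3551, 0.1015]
ee_rot: [-3.142, 0.002, -1.755]
force: [0.1, -0.6, -1.1]
width: 0.0353
gripper_force: 15.0
[[ 0.55356791 -0.15155772  0.008     ]]
top 0.52 ((558.6544799804688, -121.26361083984375), (24.175128936767578, 68.01939392089844), 80.82418060302734)
[([0.5537, -0.1563, -0.002], 0.71)] []
side 0.86 ((555.5294799804688, -151.5255126953125), (88.50535583496094, 79.02928924560547), 55.1397705078125)
[([0.5531, -0.1537, -0.0006], 0.98)] [([0.5904, -0.3521, 0.0998], 0.56)]
d cm [-19.23   6.91   2.11] w deg [-0.1  0.1 -0. ] tcp-> [ 0.556  -0.1535  0.0812] bodydir [ 0. -0.  1.]
```

```bash
python3 -m crank '[{"dx":-1,"dy":0.4,"dz":0,"wx":0,"wy":0,"wz":0},{"dx":-3,"dy":1.1,"dz":0,"wx":0,"wy":0,"wz":0},{"dx":-6,"dy":2.2,"dz":0,"wx":0,"wy":0,"wz":0},{"dx":-9.5,"dy":3.5,"dz":0,"wx":0,"wy":0,"wz":0},{"dx":-13,"dy":4.7,"dz":0.5,"wx":0,"wy":0,"wz":0},{"dx":-16,"dy":5.8,"dz":1.5,"wx":0,"wy":0,"wz":0},{"dx":-18.3,"dy":6.7,"dz":2.8,"wx":0,"wy":0,"wz":0},{"dx":-19.3,"dy":7.05,"dz":4.2,"wx":0,"wy":0,"wz":0},{"dx":-19.3,"dy":7.05,"dz":5.5,"wx":0,"wy":0,"wz":0},{"dx":-19.3,"dy":7.05,"dz":6.2,"wx":0,"wy":0,"wz":0}]' 3 15
python3 - <<'E'
from h import *
arm.grab_frame("side");print(arm.get_state()["eef_pos"],[(np.round(d["centre"],4).tolist(),round(d["confidence"],2)) for d in arm.mark_of("side","ink_pot")[:1]])
go([.5545,-.1525,.0108+.0188],-100.5,0)
E
```

```text
t: 36.45
eef_pos: [0.5545, -0.1528, 0.0395]
ee_rot: [-3.141, 0.001, -1.755]
force: [0.3, 0.3, -0.1]
width: 0.035
gripper_force: 15.0
[ 0.55413697 -0.15297692  0.0387767 ] [([0.5532, -0.1485, 0.0332], 0.69)]
d cm [-0.06 -0.01  2.86] w deg [ 0.   0.1 -0.1] tcp-> [ 0.5545 -0.1525  0.0108] bodydir [ 0. -0.  1.]
```

```bash
python3 -m crank '[{"dx":0,"dy":0,"dz":0.4,"wx":0,"wy":0,"wz":0},{"dx":0,"dy":0,"dz":0.9,"wx":0,"wy":0,"wz":0},{"dx":0,"dy":0,"dz":1.4,"wx":0,"wy":0,"wz":0},{"dx":0,"dy":0,"dz":1.9,"wx":0,"wy":0,"wz":0},{"dx":0,"dy":0,"dz":2.3,"wx":0,"wy":0,"wz":0},{"dx":0,"dy":0,"dz":2.55,"wx":0,"wy":0,"wz":0},{"dx":0,"dy":0,"dz":2.7,"wx":0,"wy":0,"wz":0},{"dx":0,"dy":0,"dz":2.8,"wx":0,"wy":0,"wz":0},{"dx":0,"dy":0,"dz":2.85,"wx":0,"wy":0,"wz":0},{"dx":0,"dy":0,"dz":2.85,"wx":0,"wy":0,"wz":0}]' 3 15
```

```text
t: 37.8
eef_pos: [0.5549, -0.1524, 0.012]
ee_rot: [-3.14, 0.002, -1.755]
force: [0.4, 0.3, -0.1]
width: 0.0354
gripper_force: 15.0
```

```bash
python3 -m crank '[{"dx":0,"dy":0,"dz":0.05,"wx":0,"wy":0,"wz":0},{"dx":0,"dy":0,"dz":0.1,"wx":0,"wy":0,"wz":0},{"dx":0,"dy":0,"dz":0.13,"wx":0,"wy":0,"wz":0},{"dx":0,"dy":0,"dz":0.16,"wx":0,"wy":0,"wz":0},{"dx":0,"dy":0,"dz":0.18,"wx":0,"wy":0,"wz":0},{"dx":0,"dy":0,"dz":0.18,"wx":0,"wy":0,"wz":0},{"dx":0,"dy":0,"dz":0.18,"wx":0,"wy":0,"wz":0},{"dx":0,"dy":0,"dz":0.18,"wx":0,"wy":0,"wz":0},{"dx":0,"dy":0,"dz":0.18,"wx":0,"wy":0,"wz":0},{"dx":0,"dy":0,"dz":0.18,"wx":0,"wy":0,"wz":0}]' 3 15
python3 -m crank '[{"dx":0,"dy":0,"dz":0,"wx":0,"wy":0,"wz":0},{"dx":0,"dy":0,"dz":0,"wx":0,"wy":0,"wz":0},{"dx":0,"dy":0,"dz":0,"wx":0,"wy":0,"wz":0},{"dx":0,"dy":0,"dz":0,"wx":0,"wy":0,"wz":0},{"dx":0,"dy":0,"dz":0,"wx":0,"wy":0,"wz":0},{"dx":0,"dy":0,"dz":-1,"wx":0,"wy":0,"wz":0},{"dx":0,"dy":0,"dz":-3,"wx":0,"wy":0,"wz":0},{"dx":0,"dy":0,"dz":-7,"wx":0,"wy":0,"wz":0},{"dx":0,"dy":0,"dz":-12,"wx":0,"wy":0,"wz":0},{"dx":0,"dy":0,"dz":-17,"wx":0,"wy":0,"wz":0}]' 6 15
python3 - <<'E'
from h import *
for c in("side","top"):
    arm.grab_frame(c)
    for n in("ink_pot","coaster","tin"):print(c,n,[(np.round(d["centre"],4).tolist(),round(d["confidence"],2)) for d in arm.mark_of(c,n)[:1]])
go([.5118,.0722,.20],169.6,0)
print(arm.get_state()["eef_pos"])
E
```

```text
t: 39.05
eef_pos: [0.5549, -0.1525, 0.0103]
ee_rot: [-3.14, 0.002, -1.755]
force: [-1.9, 0.1, 3.7]
width: 0.0349
gripper_force: 15.0
t: 40.3
eef_pos: [0.5544, -0.1528, 0.1825]
ee_rot: [-3.14, 0.002, -1.755]
force: [0.9, -0.2, 0.3]
width: 0.0599
gripper_force: 0.0
side ink_pot [([0.557, -0.1472, 0.0068], 0.79)]
side coaster [([0.5561, -0.1549, 0.0005], 0.71)]
side tin []
top ink_pot []
top coaster [([0.5577, -0.1547, -0.0028], 0.57)]
top tin []
d cm [-21.34   8.25  -0.17] w deg [ 0.1  0.  89.9] tcp-> [0.5118 0.0722 0.1812] bodydir [-0. -0.  1.]
[ 0.55390272 -0.15270493  0.17911051]
```

The pot touched down at the recess-floor height and is released. Back to the tin.

```bash
python3 -m crank '[{"dx":-0.9,"dy":0.3,"dz":0,"wx":0,"wy":0,"wz":4},{"dx":-2.8,"dy":1.1,"dz":0,"wx":0,"wy":0,"wz":12},{"dx":-5,"dy":1.9,"dz":0,"wx":0,"wy":0,"wz":21},{"dx":-7.4,"dy":2.9,"dz":0,"wx":0,"wy":0,"wz":31},{"dx":-9.9,"dy":3.8,"dz":0,"wx":0,"wy":0,"wz":41.5},{"dx":-12.4,"dy":4.8,"dz":0,"wx":0,"wy":0,"wz":52},{"dx":-14.9,"dy":5.8,"dz":0,"wx":0,"wy":0,"wz":62.5},{"dx":-17.3,"dy":6.7,"dz":0,"wx":0,"wy":0,"wz":73},{"dx":-19.7,"dy":7.6,"dz":0,"wx":0,"wy":0,"wz":83},{"dx":-21.3,"dy":8.2,"dz":-0.1,"wx":0,"wy":0,"wz":89.9}]' 7 30
python3 - <<'E'
from h import *
arm.grab_frame("side")
go([.5118,.0722,.0817],169.6,0)
print(arm.get_state()["eef_pos"])
E
```

```text
t: 41.95
eef_pos: [0.5123, 0.0724, 0.1804]
ee_rot: [3.141, -0.001, 2.955]
force: [-0.3, 0.2, -0.7]
width: 0.0699
gripper_force: 0.0
d cm [ 0.03 -0.16 11.77] w deg [ 0.1 -0.  -0.6] tcp-> [0.5118 0.0722 0.0629] bodydir [-0. -0.  1.]
[0.51239685 0.07358783 0.18063583]
```

```bash
python3 -m crank '[{"dx":0.03,"dy":-0.05,"dz":1,"wx":0,"wy":0,"wz":-0.2},{"dx":0.03,"dy":-0.05,"dz":2.5,"wx":0,"wy":0,"wz":-0.2},{"dx":0.03,"dy":-0.05,"dz":4,"wx":0,"wy":0,"wz":-0.2},{"dx":0.03,"dy":-0.05,"dz":5.5,"wx":0,"wy":0,"wz":-0.2},{"dx":0.03,"dy":-0.05,"dz":7.5,"wx":0,"wy":0,"wz":-0.2},{"dx":0.03,"dy":-0.05,"dz":9.2,"wx":0,"wy":0,"wz":-0.2},{"dx":0.03,"dy":-0.05,"dz":10.6,"wx":0,"wy":0,"wz":-0.2},{"dx":0.03,"dy":-0.05,"dz":11.5,"wx":0,"wy":0,"wz":-0.2},{"dx":0.03,"dy":-0.05,"dz":11.75,"wx":0,"wy":0,"wz":-0.2},{"dx":0.03,"dy":-0.05,"dz":11.75,"wx":0,"wy":0,"wz":-0.2}]' 7 30
python3 -m crank '[{"dx":0,"dy":0,"dz":0,"wx":0,"wy":0,"wz":0},{"dx":0,"dy":0,"dz":0,"wx":0,"wy":0,"wz":0},{"dx":0,"dy":0,"dz":0,"wx":0,"wy":0,"wz":0},{"dx":0,"dy":0,"dz":0,"wx":0,"wy":0,"wz":0},{"dx":0,"dy":0,"dz":0,"wx":0,"wy":0,"wz":0},{"dx":0,"dy":0,"dz":0,"wx":0,"wy":0,"wz":0},{"dx":0,"dy":0,"dz":0,"wx":0,"wy":0,"wz":0},{"dx":0,"dy":0,"dz":0,"wx":0,"wy":0,"wz":0},{"dx":0,"dy":0,"dz":0,"wx":0,"wy":0,"wz":0},{"dx":0,"dy":0,"dz":0,"wx":0,"wy":0,"wz":0}]' 3.5 30
python3 -m crank '[{"dx":0,"dy":0,"dz":-0.8,"wx":0,"wy":0,"wz":0},{"dx":0,"dy":0,"dz":-2.2,"wx":0,"wy":0,"wz":0},{"dx":0,"dy":0,"dz":-4,"wx":0,"wy":0,"wz":0},{"dx":0,"dy":0,"dz":-6,"wx":0,"wy":0,"wz":0},{"dx":0,"dy":0,"dz":-8,"wx":0,"wy":0,"wz":0},{"dx":0,"dy":0,"dz":-9.5,"wx":0,"wy":0,"wz":0},{"dx":0,"dy":0,"dz":-10.5,"wx":0,"wy":0,"wz":0},{"dx":0,"dy":0,"dz":-11,"wx":0,"wy":0,"wz":0},{"dx":0,"dy":0,"dz":-11,"wx":0,"wy":0,"wz":0},{"dx":0,"dy":0,"dz":-11,"wx":0,"wy":0,"wz":0}]' 3.5 30
python3 - <<'E'
from h import *
go([.5364,-.3449,.1738+.0188],169.7,0)
E
```

```text
t: 43.25
eef_pos: [0.5129, 0.0715, 0.0641]
ee_rot: [3.14, 0.001, 2.963]
force: [-0.5, 0.8, -0.0]
width: 0.0699
gripper_force: 0.0
t: 44.5
eef_pos: [0.5129, 0.0715, 0.0641]
ee_rot: [3.14, 0.001, 2.963]
force: [-0.8, 1.2, 4.8]
width: 0.0392
gripper_force: 30.0
t: 45.75
eef_pos: [0.5122, 0.0711, 0.1733]
ee_rot: [3.14, 0.0, 2.963]
force: [-0.0, 0.2, -1.5]
width: 0.0394
gripper_force: 30.0
d cm [ -9.77 -40.51  -0.09] w deg [0.1 0.  0.1] tcp-> [ 0.5364 -0.3449  0.1738] bodydir [-0. -0.  1.]
```

```bash
python3 -m crank '[{"dx":-0.4,"dy":-1.5,"dz":0,"wx":0,"wy":0,"wz":0},{"dx":-1.2,"dy":-5,"dz":0,"wx":0,"wy":0,"wz":0},{"dx":-2.4,"dy":-10,"dz":0,"wx":0,"wy":0,"wz":0},{"dx":-3.7,"dy":-15.5,"dz":0,"wx":0,"wy":0,"wz":0},{"dx":-5,"dy":-21,"dz":0,"wx":0,"wy":0,"wz":0},{"dx":-6.4,"dy":-26.5,"dz":0,"wx":0,"wy":0,"wz":0},{"dx":-7.7,"dy":-32,"dz":0,"wx":0,"wy":0,"wz":0},{"dx":-8.9,"dy":-37,"dz":0,"wx":0,"wy":0,"wz":0},{"dx":-9.7,"dy":-39.8,"dz":0,"wx":0,"wy":0,"wz":0.1},{"dx":-9.9,"dy":-40.5,"dz":0,"wx":0.1,"wy":0,"wz":0.1}]' 3.5 30
python3 - <<'E'
from h import *
arm.grab_frame("side");arm.grab_frame("side");print(arm.get_state()["eef_pos"])
go([.5375,-.345,.0645+.0188],169.7,0)
E
```

```text
t: 47.0
eef_pos: [0.537, -0.3473, 0.1722]
ee_rot: [-3.142, -0.001, 2.958]
force: [-0.1, 0.4, -1.9]
width: 0.0394
gripper_force: 30.0
[ 0.53725491 -0.34571375  0.17252526]
d cm [-1.00e-02  7.00e-02  1.08e+01] w deg [ 0.  -0.  -0.1] tcp-> [ 0.5375 -0.345   0.0645] bodydir [-0. -0.  1.]
```

```bash
python3 -m crank '[{"dx":0,"dy":0,"dz":0.8,"wx":0,"wy":0,"wz":0},{"dx":0,"dy":0,"dz":2.2,"wx":0,"wy":0,"wz":0},{"dx":0,"dy":0,"dz":4,"wx":0,"wy":0,"wz":0},{"dx":0,"dy":0,"dz":5,"wx":0,"wy":0,"wz":0},{"dx":0,"dy":0,"dz":5,"wx":0,"wy":0,"wz":0},{"dx":0,"dy":0,"dz":5,"wx":0,"wy":0,"wz":0},{"dx":0,"dy":0,"dz":5,"wx":0,"wy":0,"wz":0},{"dx":0,"dy":0,"dz":5,"wx":0,"wy":0,"wz":0},{"dx":0,"dy":0,"dz":5,"wx":0,"wy":0,"wz":0},{"dx":0,"dy":0,"dz":5,"wx":0,"wy":0,"wz":0}]' 3.5 30
python3 - <<'E'
from h import *
go([.5375,-.345,.0645+.0188],169.7,0)
E
```

```text
t: 48.35
eef_pos: [0.5381, -0.3449, 0.1235]
ee_rot: [-3.142, 0.001, 2.961]
force: [1.1, 0.4, -1.9]
width: 0.0391
gripper_force: 30.0
d cm [ 0.07 -0.02  5.9 ] w deg [-0.   0.1 -0. ] tcp-> [ 0.5375 -0.345   0.0645] bodydir [-0. -0.  1.]
```

```bash
python3 -m crank '[{"dx":0.07,"dy":0,"dz":0.8,"wx":0,"wy":0,"wz":0},{"dx":0.07,"dy":0,"dz":1.8,"wx":0,"wy":0,"wz":0},{"dx":0.07,"dy":0,"dz":2.9,"wx":0,"wy":0,"wz":0},{"dx":0.07,"dy":0,"dz":3.9,"wx":0,"wy":0,"wz":0},{"dx":0.07,"dy":0,"dz":4.7,"wx":0,"wy":0,"wz":0},{"dx":0.07,"dy":0,"dz":5.3,"wx":0,"wy":0,"wz":0},{"dx":0.07,"dy":0,"dz":5.6,"wx":0,"wy":0,"wz":0},{"dx":0.07,"dy":0,"dz":5.8,"wx":0,"wy":0,"wz":0},{"dx":0.07,"dy":0,"dz":5.9,"wx":0,"wy":0,"wz":0},{"dx":0.07,"dy":0,"dz":5.95,"wx":0,"wy":0,"wz":0}]' 3.5 30
```

```text
t: 49.6
eef_pos: [0.5377, -0.3448, 0.0641]
ee_rot: [-3.141, 0.002, 2.961]
force: [0.1, 1.7, 1.3]
width: 0.0393
gripper_force: 30.0
```

Landed at the right height and place. Release, rise, and plan the bottle pickup.

```bash
python3 -m crank '[{"dx":0,"dy":0,"dz":0.02,"wx":0,"wy":0,"wz":0},{"dx":0,"dy":0,"dz":0.02,"wx":0,"wy":0,"wz":0},{"dx":0,"dy":0,"dz":0,"wx":0,"wy":0,"wz":0},{"dx":0,"dy":0,"dz":0,"wx":0,"wy":0,"wz":0},{"dx":0,"dy":0,"dz":0,"wx":0,"wy":0,"wz":0},{"dx":0,"dy":0,"dz":-1,"wx":0,"wy":0,"wz":0},{"dx":0,"dy":0,"dz":-3,"wx":0,"wy":0,"wz":0},{"dx":0,"dy":0,"dz":-6,"wx":0,"wy":0,"wz":0},{"dx":0,"dy":0,"dz":-10,"wx":0,"wy":0,"wz":0},{"dx":0,"dy":0,"dz":-14,"wx":0,"wy":0,"wz":0}]' 7 30
python3 - <<'E'
from h import *
for c in("side","top"):
    arm.grab_frame(c)
    for n in("glue_bottle","tin","ink_pot"):print(c,n,[(np.round(d["centre"],4).tolist(),round(d["confidence"],2)) for d in arm.mark_of(c,n)[:1]])
R1=R.from_euler("xyz",[-3.139,.699,-2.005]).as_matrix();g=np.array([.6049,.0736,.0654])-.0188*R1[:,2];print(g)
go(g-.15*R1[:,2],-114.9,40)
E
```

```text
t: 50.85
eef_pos: [0.5372, -0.3448, 0.2059]
ee_rot: [-3.141, 0.002, 2.961]
force: [0.1, -1.2, 0.2]
width: 0.0701
gripper_force: 0.0
side glue_bottle [([0.6017, 0.0633, 0.0032], 0.75)]
side tin [([0.5399, -0.341, 0.0054], 0.74)]
side ink_pot [([0.5553, -0.1486, 0.0031], 0.7)]
top glue_bottle [([0.5966, 0.0603, 0.0038], 0.78)]
top tin []
top ink_pot [([0.5535, -0.1572, -0.0046], 0.74)]
[0.59976677 0.06264616 0.07979109]
d cm [ 3.26 33.02  2.27] w deg [-26.2 -34.  -72.2] tcp-> [ 0.5639 -0.0138  0.1802] bodydir [-0.27 -0.58  0.77]
```

```bash
python3 -m crank '[{"dx":0.1,"dy":1.3,"dz":0,"wx":-1.2,"wy":-1.6,"wz":-3.4},{"dx":0.4,"dy":4,"dz":0.2,"wx":-3.6,"wy":-4.7,"wz":-10},{"dx":0.7,"dy":7.5,"dz":0.4,"wx":-6.5,"wy":-8.5,"wz":-18},{"dx":1.1,"dy":11.5,"dz":0.7,"wx":-9.6,"wy":-12.5,"wz":-26.5},{"dx":1.5,"dy":15.5,"dz":1,"wx":-12.8,"wy":-16.6,"wz":-35},{"dx":1.9,"dy":19.5,"dz":1.3,"wx":-16,"wy":-20.8,"wz":-44},{"dx":2.3,"dy":23.5,"dz":1.6,"wx":-19,"wy":-24.8,"wz":-52.5},{"dx":2.7,"dy":27.5,"dz":1.9,"wx":-22,"wy":-28.7,"wz":-60.7},{"dx":3.1,"dy":31,"dz":2.1,"wx":-24.7,"wy":-32,"wz":-68},{"dx":3.3,"dy":33,"dz":2.3,"wx":-26.2,"wy":-34,"wz":-72.2}]' 7 30
python3 - <<'E'
from h import *
arm.grab_frame("side");arm.grab_frame("side")
s=arm.get_state();print(np.round(s["q"],3),s["eef_pos"],s["ee_rot"])
go([.5998,.0626,.0800],-114.9,40)
E
```

```text
t: 52.5
eef_pos: [0.5637, -0.0131, 0.1798]
ee_rot: [-3.139, 0.7, -2.001]
force: [-0.5, -0.4, -0.1]
width: 0.0703
gripper_force: 0.0
[-0.202  0.226 -0.206 -0.779 -1.1    0.123] [ 0.56356452 -0.01336016  0.17918183] [ 3.14089913  0.69842915 -2.00467526]
d cm [-0.07 -0.11 14.89] w deg [0.1 0.  0. ] tcp-> [0.6049 0.0736 0.0656] bodydir [-0.27 -0.58  0.77]
```

```bash
python3 -m crank '[{"dx":-0.05,"dy":-0.05,"dz":1.5,"wx":0,"wy":0,"wz":0},{"dx":-0.05,"dy":-0.05,"dz":3.5,"wx":0,"wy":0,"wz":0},{"dx":-0.05,"dy":-0.05,"dz":6,"wx":0,"wy":0,"wz":0},{"dx":-0.05,"dy":-0.05,"dz":8.5,"wx":0,"wy":0,"wz":0},{"dx":-0.05,"dy":-0.05,"dz":10.7,"wx":0,"wy":0,"wz":0},{"dx":-0.05,"dy":-0.05,"dz":12.5,"wx":0,"wy":0,"wz":0},{"dx":-0.05,"dy":-0.05,"dz":13.8,"wx":0,"wy":0,"wz":0},{"dx":-0.05,"dy":-0.05,"dz":14.5,"wx":0,"wy":0,"wz":0},{"dx":-0.05,"dy":-0.05,"dz":14.8,"wx":0,"wy":0,"wz":0},{"dx":-0.05,"dy":-0.05,"dz":14.9,"wx":0,"wy":0,"wz":0}]' 7 30
python3 -m crank '[{"dx":0,"dy":0,"dz":0,"wx":0,"wy":0,"wz":0},{"dx":0,"dy":0,"dz":0,"wx":0,"wy":0,"wz":0},{"dx":0,"dy":0,"dz":0,"wx":0,"wy":0,"wz":0},{"dx":0,"dy":0,"dz":0,"wx":0,"wy":0,"wz":0},{"dx":0,"dy":0,"dz":0,"wx":0,"wy":0,"wz":0},{"dx":0,"dy":0,"dz":0,"wx":0,"wy":0,"wz":0},{"dx":0,"dy":0,"dz":0,"wx":0,"wy":0,"wz":0},{"dx":0,"dy":0,"dz":0,"wx":0,"wy":0,"wz":0},{"dx":0,"dy":0,"dz":0,"wx":0,"wy":0,"wz":0},{"dx":0,"dy":0,"dz":0,"wx":0,"wy":0,"wz":0}]' 3.5 30
python3 - <<'E'
from h import *
s=arm.get_state();print(np.round(s["eef_pos"],4),np.round(s["ee_rot"],4))
d,w=go([.64,.0,.195],-128,40)
R0=R.from_euler("xyz",s["ee_rot"]);print(R0.inv().apply([0,0,.11])*100)
E
```

```text
t: 53.85
eef_pos: [0.6055, 0.0725, 0.0673]
ee_rot: [-3.138, 0.698, -2.003]
force: [-0.8, -0.0, -0.3]
width: 0.0696
gripper_force: 0.0
t: 55.1
eef_pos: [0.6054, 0.0727, 0.0672]
ee_rot: [-3.138, 0.698, -2.003]
force: [-1.5, -0.7, 2.3]
width: 0.0397
gripper_force: 30.0
[0.6054 0.0727 0.0672] [-3.1382  0.6984 -2.0031]
d cm [ -4.25  -6.51 -11.22] w deg [ 8.3  0.  10.1] tcp-> [0.6474 0.0095 0.1806] bodydir [-0.4  -0.51  0.77]
[-7.07284328 -0.02881103 -8.42461025]
```

```bash
python3 -m crank '[{"dx":-0.5,"dy":0,"dz":-0.6,"wx":0,"wy":0,"wz":0},{"dx":-1.4,"dy":0,"dz":-1.7,"wx":0,"wy":0,"wz":0},{"dx":-2.6,"dy":0,"dz":-3.1,"wx":0,"wy":0,"wz":0},{"dx":-3.9,"dy":0,"dz":-4.6,"wx":0,"wy":0,"wz":0},{"dx":-5.2,"dy":0,"dz":-6.2,"wx":0,"wy":0,"wz":0},{"dx":-6.4,"dy":0,"dz":-7.6,"wx":0,"wy":0,"wz":0},{"dx":-7.2,"dy":0,"dz":-8.6,"wx":0,"wy":0,"wz":0},{"dx":-7.6,"dy":0,"dz":-9.1,"wx":0,"wy":0,"wz":0},{"dx":-7.7,"dy":0,"dz":-9.2,"wx":0,"wy":0,"wz":0},{"dx":-7.7,"dy":0,"dz":-9.2,"wx":0,"wy":0,"wz":0}]' 3.5 30
python3 - <<'E'
from h import *
print(np.round(arm.get_state()["q"],3))
go([.4805,-.3367,.1995],169.45,40)
E
```

```text
t: 56.35
eef_pos: [0.6047, 0.0727, 0.1863]
ee_rot: [-3.14, 0.698, -2.004]
force: [-0.2, 0.6, -0.9]
width: 0.0398
gripper_force: 30.0
[-0.021  0.225 -0.188 -0.777 -0.995 -0.028]
d cm [ 32.31  -7.14 -26.93] w deg [48.6  0.  58. ] tcp-> [ 0.4924 -0.3389  0.1851] bodydir [-0.63  0.12  0.77]
```

```bash
python3 -m crank '[{"dx":0.5,"dy":-0.1,"dz":-0.4,"wx":0.8,"wy":0,"wz":0.9},{"dx":1.8,"dy":-0.4,"dz":-1.5,"wx":2.7,"wy":0,"wz":3.2},{"dx":3.8,"dy":-0.8,"dz":-3.2,"wx":5.7,"wy":0,"wz":6.8},{"dx":6.2,"dy":-1.4,"dz":-5.2,"wx":9.3,"wy":0,"wz":11.1},{"dx":8.6,"dy":-1.9,"dz":-7.2,"wx":12.9,"wy":0,"wz":15.4},{"dx":11,"dy":-2.4,"dz":-9.2,"wx":16.5,"wy":0,"wz":19.7},{"dx":13.2,"dy":-2.9,"dz":-11,"wx":19.8,"wy":0,"wz":23.6},{"dx":14.9,"dy":-3.3,"dz":-12.4,"wx":22.4,"wy":0,"wz":26.7},{"dx":16,"dy":-3.5,"dz":-13.3,"wx":24,"wy":0,"wz":28.6},{"dx":16.2,"dy":-3.6,"dz":-13.5,"wx":24.3,"wy":0,"wz":29}]' 3.5 30
python3 - <<'E'
from h import *
s=arm.get_state();print(np.round(s["q"],3))
go([.4805,-.3367,.1995],169.45,40)
E
```

```text
t: 57.6
eef_pos: [0.548, -0.1346, 0.1866]
ee_rot: [-3.139, 0.7, -2.667]
force: [0.0, -0.6, -2.3]
width: 0.0397
gripper_force: 30.0
[-0.29   0.051 -0.411 -0.751 -0.71  -0.322]
d cm [ 11.03 -15.64  -9.06] w deg [24.2  0.1 28.9] tcp-> [ 0.4924 -0.3389  0.1851] bodydir [-0.63  0.12  0.77]
```

```bash
python3 -m crank '[{"dx":0.3,"dy":-0.5,"dz":-0.3,"wx":0.8,"wy":0,"wz":0.9},{"dx":1.2,"dy":-1.7,"dz":-1,"wx":2.7,"wy":0,"wz":3.2},{"dx":2.6,"dy":-3.7,"dz":-2.1,"wx":5.7,"wy":0,"wz":6.8},{"dx":4.2,"dy":-6,"dz":-3.5,"wx":9.3,"wy":0,"wz":11.1},{"dx":5.9,"dy":-8.3,"dz":-4.8,"wx":12.9,"wy":0,"wz":15.4},{"dx":7.5,"dy":-10.6,"dz":-6.1,"wx":16.5,"wy":0,"wz":19.7},{"dx":9,"dy":-12.7,"dz":-7.4,"wx":19.8,"wy":0,"wz":23.6},{"dx":10.2,"dy":-14.4,"dz":-8.3,"wx":22.4,"wy":0,"wz":26.7},{"dx":10.9,"dy":-15.4,"dz":-8.9,"wx":24,"wy":0,"wz":28.6},{"dx":11,"dy":-15.6,"dz":-9.1,"wx":24.2,"wy":0.1,"wz":28.9}]' 3.5 30
python3 - <<'E'
from h import *
arm.grab_frame("side");arm.grab_frame("side")
s=arm.get_state();print(np.round(s["q"],3),s["eef_pos"],s["ee_rot"])
go([.4805,-.3367,.13],169.45,40)
E
```

```text
t: 58.85
eef_pos: [0.4929, -0.3379, 0.1849]
ee_rot: [3.141, 0.698, 2.959]
force: [0.0, -0.2, -1.2]
width: 0.0399
gripper_force: 30.0
[-0.394  0.013 -0.576 -0.44  -0.324 -0.987] [ 0.49341444 -0.33773111  0.1853625 ] [-3.14143636  0.69824358  2.960076  ]
d cm [ 4.55 -0.13  5.29] w deg [0.1 0.  0.1] tcp-> [ 0.4924 -0.3389  0.1156] bodydir [-0.63  0.12  0.77]
```

```bash
python3 -m crank '[{"dx":0.4,"dy":0,"dz":0.5,"wx":0,"wy":0,"wz":0},{"dx":1.1,"dy":-0.1,"dz":1.3,"wx":0,"wy":0,"wz":0},{"dx":2,"dy":-0.1,"dz":2.3,"wx":0,"wy":0,"wz":0},{"dx":2.9,"dy":-0.1,"dz":3.4,"wx":0,"wy":0,"wz":0},{"dx":3.7,"dy":-0.1,"dz":4.3,"wx":0,"wy":0,"wz":0},{"dx":4.3,"dy":-0.1,"dz":5,"wx":0,"wy":0,"wz":0},{"dx":4.55,"dy":-0.1,"dz":5.3,"wx":0.1,"wy":0,"wz":0.1},{"dx":4.55,"dy":-0.1,"dz":5.3,"wx":0.1,"wy":0,"wz":0.1},{"dx":4.55,"dy":-0.1,"dz":5.3,"wx":0.1,"wy":0,"wz":0.1},{"dx":4.55,"dy":-0.1,"dz":5.3,"wx":0.1,"wy":0,"wz":0.1}]' 3.5 30
python3 - <<'E'
from h import *
s=arm.get_state();print(np.round(s["eef_pos"],4))
go([.4805,-.3367,.0818],169.45,40)
E
```

```text
t: 60.2
eef_pos: [0.4927, -0.3386, 0.116]
ee_rot: [-3.141, 0.699, 2.958]
force: [-0.7, 0.0, -1.5]
width: 0.0401
gripper_force: 30.0
[ 0.4927 -0.3386  0.116 ]
d cm [ 3.14 -0.03  3.7 ] w deg [-0.  0.  0.] tcp-> [ 0.4924 -0.3389  0.0674] bodydir [-0.63  0.12  0.77]
```

```bash
python3 -m crank '[{"dx":0.35,"dy":0,"dz":0.4,"wx":0,"wy":0,"wz":0},{"dx":0.8,"dy":0,"dz":0.9,"wx":0,"wy":0,"wz":0},{"dx":1.3,"dy":0,"dz":1.5,"wx":0,"wy":0,"wz":0},{"dx":1.8,"dy":0,"dz":2.1,"wx":0,"wy":0,"wz":0},{"dx":2.3,"dy":0,"dz":2.7,"wx":0,"wy":0,"wz":0},{"dx":2.7,"dy":0,"dz":3.15,"wx":0,"wy":0,"wz":0},{"dx":2.95,"dy":0,"dz":3.45,"wx":0,"wy":0,"wz":0},{"dx":3.05,"dy":0,"dz":3.6,"wx":0,"wy":0,"wz":0},{"dx":3.14,"dy":0,"dz":3.7,"wx":0,"wy":0,"wz":0},{"dx":3.14,"dy":0,"dz":3.7,"wx":0,"wy":0,"wz":0}]' 3.5 30
```

```text
t: 61.45
eef_pos: [0.4924, -0.3387, 0.0672]
ee_rot: [-3.141, 0.699, 2.958]
force: [-0.1, 0.2, -1.2]
width: 0.04
gripper_force: 30.0
```

```bash
python3 -m crank '[{"dx":0.02,"dy":0,"dz":0.02,"wx":0,"wy":0,"wz":0},{"dx":0.03,"dy":0,"dz":0.04,"wx":0,"wy":0,"wz":0},{"dx":0.04,"dy":0,"dz":0.05,"wx":0,"wy":0,"wz":0},{"dx":0.04,"dy":0,"dz":0.05,"wx":0,"wy":0,"wz":0},{"dx":0.04,"dy":0,"dz":0.05,"wx":0,"wy":0,"wz":0},{"dx":0.04,"dy":0,"dz":0.05,"wx":0,"wy":0,"wz":0},{"dx":0.04,"dy":0,"dz":0.05,"wx":0,"wy":0,"wz":0},{"dx":0.04,"dy":0,"dz":0.05,"wx":0,"wy":0,"wz":0},{"dx":0.04,"dy":0,"dz":0.05,"wx":0,"wy":0,"wz":0},{"dx":0.04,"dy":0,"dz":0.05,"wx":0,"wy":0,"wz":0}]' 3.5 30
```

```text
t: 62.7
eef_pos: [0.4928, -0.3388, 0.0671]
ee_rot: [-3.14, 0.7, 2.958]
force: [-0.3, 1.6, 4.8]
width: 0.04
gripper_force: 30.0
```

Contact. Release, back off along the tool, and check.

```bash
python3 -m crank '[{"dx":0,"dy":0,"dz":0,"wx":0,"wy":0,"wz":0},{"dx":0,"dy":0,"dz":0,"wx":0,"wy":0,"wz":0},{"dx":0,"dy":0,"dz":0,"wx":0,"wy":0,"wz":0},{"dx":0,"dy":0,"dz":0,"wx":0,"wy":0,"wz":0},{"dx":0,"dy":0,"dz":0,"wx":0,"wy":0,"wz":0},{"dx":0,"dy":0,"dz":-1,"wx":0,"wy":0,"wz":0},{"dx":0,"dy":0,"dz":-3,"wx":0,"wy":0,"wz":0},{"dx":0,"dy":0,"dz":-6,"wx":0,"wy":0,"wz":0},{"dx":0,"dy":0,"dz":-10,"wx":0,"wy":0,"wz":0},{"dx":0,"dy":0,"dz":-14,"wx":0,"wy":0,"wz":0}]' 7 30
python3 - <<'E'
from h import *
ims=[]
for c in("side","top"):
    im=arm.grab_frame(c);ims.append(im)
    for n in("glue_bottle","tin","ink_pot"):print(c,n,[(np.round(d["centre"],4).tolist(),round(d["confidence"],2)) for d in arm.mark_of(c,n)[:1]])
a=cv2.resize(ims[0][230:350,310:480],(400*170//120,400),interpolation=cv2.INTER_CUBIC)
a=cv2.resize(ims[0][230:340,310:470],(480,330));b=cv2.resize(ims[1][200:310,370:515],(435,330))
cv2.imwrite("pics/end.png",cv2.resize(np.hstack([a,b]),(795,287),interpolation=cv2.INTER_AREA)[:,:,::-1])
E
```

```text
t: 63.95
eef_pos: [0.4025, -0.3219, 0.1747]
ee_rot: [-3.141, 0.698, 2.958]
force: [-0.1, -0.5, 0.2]
width: 0.0696
gripper_force: 0.0
side glue_bottle [([0.4831, -0.3346, 0.0019], 0.89)]
side tin [([0.5411, -0.3436, 0.0071], 0.73)]
side ink_pot [([0.5567, -0.1476, 0.0043], 0.78)]
top glue_bottle [([0.4807, -0.3407, 0.003], 0.59)]
top tin [([0.5374, -0.3466, 0.0071], 0.79)]
top ink_pot [([0.5594, -0.1537, 0.0046], 0.71)]
```

View pics/end.png

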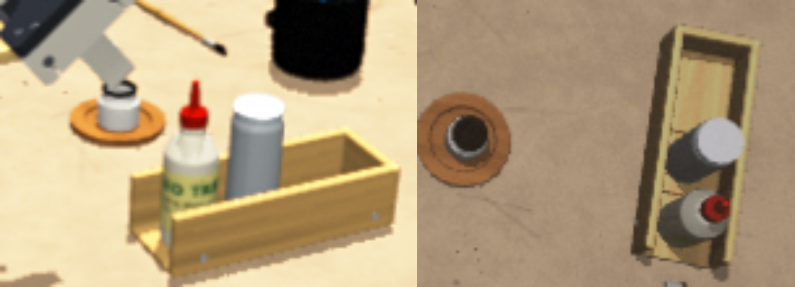

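The pot stands in the coaster recess (left 118,110; right 467,135). The tin (255,145) and bottle (190,165) are upright at their original spots, and the gripper is clear. Handing in.

```bash
python3 -c "
from station import arm
print(arm.job_done())"
```

```text
the job is handed in; nothing more can be done
None
```

I handed the job in at about 64 s, with the pot upright in the coaster recess and the bottle and tin upright in the stand, each within a few mm of its starting place by the camera estimates; the result of the judging was not reported back.

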